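# Pack the last two turned feet into the pail

## Task

Take the turned furniture foot out of the sloping rest, stand it on the dark steel plate, tenon up, and let go of it for a moment to check that it stands true; then pack it in the pail. Pack the other loose foot, the one standing on the bench, in the pail too, so that all seven stand upright on the pail's floor, tenons up, one in the middle and six around it. Lower them all the way in, do not drop them, and leave the other things on the bench where they are.

Things in the scene. Friction and masses are not known exactly. Their poses are not given: they have to be found in the camera images.
- tilted_mid (a point): turned wooden foot: round body 46 mm in diameter, 90 mm tall (bottom edge chamfered 6 mm), with a tenon 18 mm in diameter, 40 mm long on top; 130 mm overall, about 0.12 kg. Point: on its axis, half-way up (65 mm); z from base to tenon. The one lying loose in the sloping rest, leaning 45 degrees, tenon end up and away from the robot.
- standing_mid (a point): turned wooden foot: round body 46 mm in diameter, 90 mm tall (bottom edge chamfered 6 mm), with a tenon 18 mm in diameter, 40 mm long on top; 130 mm overall, about 0.12 kg. Point: on its axis, half-way up (65 mm); z from base to tenon. The one standing loose on the bench, tenon up.
- packed0_mid (a point): turned wooden foot: round body 46 mm in diameter, 90 mm tall (bottom edge chamfered 6 mm), with a tenon 18 mm in diameter, 40 mm long on top; 130 mm overall, about 0.12 kg. Point: on its axis, half-way up (65 mm); z from base to tenon. Already standing loose in the middle of the pail.
- packed1_mid (a point): turned wooden foot: round body 46 mm in diameter, 90 mm tall (bottom edge chamfered 6 mm), with a tenon 18 mm in diameter, 40 mm long on top; 130 mm overall, about 0.12 kg. Point: on its axis, half-way up (65 mm); z from base to tenon. One of four standing loose in the pail around the middle one, 48.5 mm from its axis; the ring of six places 60 degrees apart has two empty, with 2.5 mm play.
- packed2_mid (a point): turned wooden foot: round body 46 mm in diameter, 90 mm tall (bottom edge chamfered 6 mm), with a tenon 18 mm in diameter, 40 mm long on top; 130 mm overall, about 0.12 kg. Point: on its axis, half-way up (65 mm); z from base to tenon. One of four standing loose in the pail around the middle one, 48.5 mm from its axis; the ring of six places 60 degrees apart has two empty, with 2.5 mm play.
- packed3_mid (a point): turned wooden foot: round body 46 mm in diameter, 90 mm tall (bottom edge chamfered 6 mm), with a tenon 18 mm in diameter, 40 mm long on top; 130 mm overall, about 0.12 kg. Point: on its axis, half-way up (65 mm); z from base to tenon. One of four standing loose in the pail around the middle one, 48.5 mm from its axis; the ring of six places 60 degrees apart has two empty, with 2.5 mm play.
- packed4_mid (a point): turned wooden foot: round body 46 mm in diameter, 90 mm tall (bottom edge chamfered 6 mm), with a tenon 18 mm in diameter, 40 mm long on top; 130 mm overall, about 0.12 kg. Point: on its axis, half-way up (65 mm); z from base to tenon. One of four standing loose in the pail around the middle one, 48.5 mm from its axis; the ring of six places 60 degrees apart has two empty, with 2.5 mm play.
- pail_floor (a point): low round steel pail with a straight wall, fixed to the bench: inside diameter 148 mm, wall 4 mm, rim 65 mm above its inner floor. Point: centre of the inner floor, 5 mm above the bench; z up, turned anyhow about it.
- plate_top (a point): flat dark steel checking plate, 110 x 110 mm, 15 mm thick, fixed to the bench. Point: centre of its upper face; z up, x and y along its edges.
- rest: fixed plywood rest with two sloping round rails (28 mm apart, under the foot, inside its width) and a stop board 44 mm wide at the foot's base. Origin: on the bench under the centre of the tilted foot's base, which is 52 mm above the bench; x points level along the slope, uphill; the base board is 44 mm wide, from x = -25 to 95 mm.
- offcut_center (a point): plain round wooden offcut without tenon, 46 mm in diameter, 70 mm tall, standing on the bench; not one of the feet: a bystander. Point: its centre.
- glue: white glue bottle, 60 mm in diameter, 170 mm tall, a bystander. Origin: centre of its underside.
- sander: cork sanding block 110 x 65 x 30 mm, a bystander. Origin: centre of its underside, x along it.
Not all that is in view belongs to the job. What is shaped like the part that bears packed0_mid but green or pink is not meant.

How it is judged:
On the way, in this order (a step that is already met when the one before it is completed fails the run):
1. the foot from the sloping rest stands upright by itself on the checking plate, let go (horizontal distance between tilted_mid and plate_top below 0.05 m and angle between tilted_mid's own z axis and vertical below 0.06 rad and z of tilted_mid in the frame of plate_top between 0.061 and 0.069 m and contact force between the fingers and tilted below 0.05 N), for 0.3 s.
2. that foot stands upright on the pail's floor (horizontal distance between tilted_mid and pail_floor below 0.056 m and angle between tilted_mid's own z axis and vertical below 0.08 rad and z of tilted_mid in the frame of pail_floor between 0.061 and 0.069 m), for 0.2 s.
At the end, for the whole second after the job is handed in: All seven feet stand in the pail, tenon up, tilted less than 0.08 rad, with their base on its inner floor (within 4 mm), at rest (all of step 2 and linear speed of each of tilted, standing, packed0, packed1, packed2, packed3, packed4 below 0.02 m/s and horizontal distance between each of standing_mid, packed0_mid, packed1_mid, packed2_mid, packed3_mid, packed4_mid and pail_floor below 0.056 m and angle between each of standing_mid, packed0_mid, packed1_mid, packed2_mid, packed3_mid, packed4_mid's own z axis and vertical below 0.08 rad and z of standing_mid in the frame of pail_floor between 0.061 and 0.069 m and z of packed0_mid in the frame of pail_floor between 0.061 and 0.069 m and z of packed1_mid in the frame of pail_floor between 0.061 and 0.069 m and z of packed2_mid in the frame of pail_floor between 0.061 and 0.069 m and z of packed3_mid in the frame of pail_floor between 0.061 and 0.069 m and z of packed4_mid in the frame of pail_floor between 0.061 and 0.069 m); the robot touches nothing.
It fails at once if a bystander (offcut, glue bottle, sanding block) is moved more than 40 mm (distance of any of offcut_center, glue, sander from where it was at the start of the episode above 0.04 m).
It fails at once if a foot is dropped into the pail: over or in it, more than 25 mm above its floor and not held by the fingers ((horizontal distance between tilted_mid and pail_floor below 0.056 m and angle between tilted_mid's own z axis and vertical below 0.5 rad and z of tilted_mid in the frame of pail_floor above 0.09 m and contact force between the fingers and tilted below 0.02 N) or (horizontal distance between standing_mid and pail_floor below 0.056 m and angle between standing_mid's own z axis and vertical below 0.5 rad and z of standing_mid in the frame of pail_floor above 0.09 m and contact force between the fingers and standing below 0.02 N)).
It also fails if it takes over 70 s, if anything falls off the work surface, if the arm or the gripper's body presses on something with over 40 N, if the wrist force passes 120 N, or if a joint passes its speed limit or range.

## Robot

A 7-joint arm with a two-finger parallel gripper is mounted at the origin on the work surface. World frame = base frame: x ahead of the robot, y to its left, z up, the work surface at z = 0. Lengths are in m, angles in rad, forces in N, time in s.
With the tool pointing down it reaches from about 0.35 to 0.9 m from the base axis. Payload 8.1 kg.
Tool frame: the origin (TCP) lies between the finger pads; the fingertips stand 17 mm ahead of it and the grasp point (between the pads) lies 2 mm behind it; z points along the fingers, y is the direction in which the jaws open and shut (so a half turn about z gives the same grasp; the last joint's range is limited). The gripper opens to 92 mm and grips with 3 to 60 N. Pads are 19 mm wide; open, the fingers measure 130 mm over their backs; the gripper's body (75 mm by 190 mm) begins 47 mm behind the grasp point.
Start: joints at [-1.385, 0.434, 0.025, 1.573, -0.012, 1.134, -0.075], TCP at [0.178, 0.599, 0.217] pointing down, gripper open.
Joint ranges: [-2.62, 2.62], [-0.44, 2.09], [-1.27, 1.32], [0.08, 2.57], [-1.32, 4.46], [0.12, 2], [-2.74, 2.74]. Speed limits (rad/s): [2.22, 2.22, 3.01, 3.01, 3.14, 3.14, 3.14].

## Interface

Orientations are given as a rotation vector (axis times angle).
In Python, from cell import arm gives the robot as it stands. The module is installed in compiled form; this text tells all that it offers.
- The arm moves only by the shell command python3 -m crank 'ROWS' [FORCE]. ROWS is JSON, a list of rows, each a list of 5 numbers: the opening, from 0 (shut) to 1 (fully open), then the shift along the world's x, y, z normalised to -1 to 1, where 1 is 40 cm, then the turn about the world's z normalised to -1 to 1, where 1 is 60 degrees. In form: [[fingers, tx, ty, tz, twist], ...]. A call has exactly 8 rows; each row shifts and turns the commanded pose from where the row before left it; what a row does not reach is not made up. A row lasts 1/12 s, in which the tool goes at most 41.7 mm and 7.16 degrees, less where a joint would pass 70% of its speed; a pose out of reach is approached as far as the arm can. A call with a number of a shift or a turn outside -1 to 1 is refused whole. A call with a gripper value outside its range is refused whole. The fingers move at their own pace and stop on an object; FORCE is the grip in N (left out, the last holds). Time passes only in rows, so rows that do not move let the fingers close, or fill a call up. It gives the time, the measured TCP pose, the force and the opening at its end, in the units of the state.
- arm.observe(): the state, without advancing time (a new reading comes with each control period).
- arm.get_image(name): name is "scene" or "side" or "wrist"; returns the picture (480x640x3 uint8, red, green, blue); there is no depth.
- arm.get_calibration(name): a dict with "intrinsics" (3x3 intrinsics, pixels), "extrinsics" (4x4, takes a point from camera to world coordinates). Camera axes: x right, y down, z forward; pixel columns grow to the right and rows downward; lengths in m; the calibration is good to about 2 mm. The wrist camera is an equidistant fisheye: a pixel r from the principal point sees the ray r / f radians off the axis. A picture is of the moment at which its call begins: read the wrist's pose just before it. get_calibration takes no time and is no camera call; for the wrist camera it gives the pose at the moment of the call.
- arm.sign_off(): hands the job in, once; it reports no verdict.
The state is a dict: "clock": time; "joints": joint angles; "dq": joint speeds; "joint_efforts": joint torques, N m; "position": TCP position; "ee_rot": TCP orientation; "force": force on the tool from outside, world axes, zero at the start; "ft_torque": the same for the moment, N m; "width": opening from 0.0 (shut) to 1.0 (fully open).
Only numpy, scipy, OpenCV 4.12 (cv2) and the standard library are available. Lean on these libraries where they do the work, as an engineer would, in place of code of your own. Each camera call takes 0.05 s, during which the arm holds its last target.

## Working session

There is one attempt and no reset: what is moved stays moved. The work goes in short steps, Python scripts to look and compute and a shell command to move; the robot and the scene stay as the last step left them, time stands still between calls to the robot, and variables do not carry over. Pictures are saved under pics/ and viewed, and the job is handed in when it is done.

```bash
mkdir -p pics; ls; python3 - <<'E'
from cell import arm
import cv2, json
print(arm.observe())
for n in ("scene","side","wrist"):
    c=arm.get_calibration(n); print(n,c)
    im=arm.get_image(n); cv2.imwrite(f"pics/{n}0.png",im[:,:,::-1])
E
```

```text
pics
{'clock': 0.0, 'joints': array([-1.38458981,  0.43527061,  0.02497116,  1.57411137, -0.0116158 ,
        1.13398365, -0.07510372]), 'dq': array([-7.10321646e-04, -2.03312126e-03, -1.79500300e-03, -6.67766068e-04,
        2.56168120e-04, -3.75636271e-05, -9.47108277e-04]), 'joint_efforts': array([ 5.16036835e-05, -6.67837930e+01,  9.84945931e-01, -3.14455605e+01,
       -6.05812389e-02,  4.28121944e-02,  1.20878394e-04]), 'position': array([0.17790409, 0.59858901, 0.21650985]), 'ee_rot': array([-4.52188847e-01, -3.10877550e+00,  2.55191410e-03]), 'force': array([-0.15262256,  0.51404112, -0.34384585]), 'ft_torque': array([ 0.02070044, -0.05111324,  0.04538925]), 'width': 1.004285477863802}
scene {'intrinsics': array([[580.73927891,   0.        , 325.07143256],
       [  0.        , 580.73927891, 232.61429878],
       [  0.        ,   0.        ,   1.        ]]), 'extrinsics': array([[-0.42814947,  0.51109417, -0.74529912,  1.41608421],
       [ 0.90360617,  0.25448998, -0.34457327,  0.47791118],
       [ 0.01356176, -0.82098575, -0.5707876 ,  0.79028621],
       [ 0.        ,  0.
[... 209 characters left out ...]
]]), 'extrinsics': array([[ 0.96208141, -0.17427452,  0.20982791,  0.23166462],
       [-0.27239912, -0.57418545,  0.77208146, -0.93000328],
       [-0.01407399, -0.79996216, -0.59988538,  0.8409244 ],
       [ 0.        ,  0.        ,  0.        ,  1.        ]])}
wrist {'intrinsics': array([[371.64829954,   0.        , 319.69961607],
       [  0.        , 371.64829954, 239.9214389 ],
       [  0.        ,   0.        ,   1.        ]]), 'extrinsics': array([[ 0.2846218 ,  0.91192472,  0.29560739,  0.09802767],
       [ 0.95863699, -0.26999298, -0.09010503,  0.62354984],
       [-0.00235709,  0.30902603, -0.95105066,  0.38369855],
       [ 0.        ,  0.        ,  0.        ,  1.        ]])}
```

View pics/scene0.png

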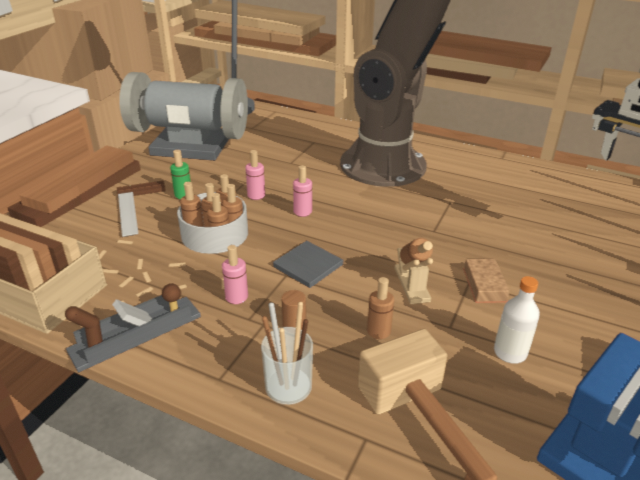

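View pics/side0.png

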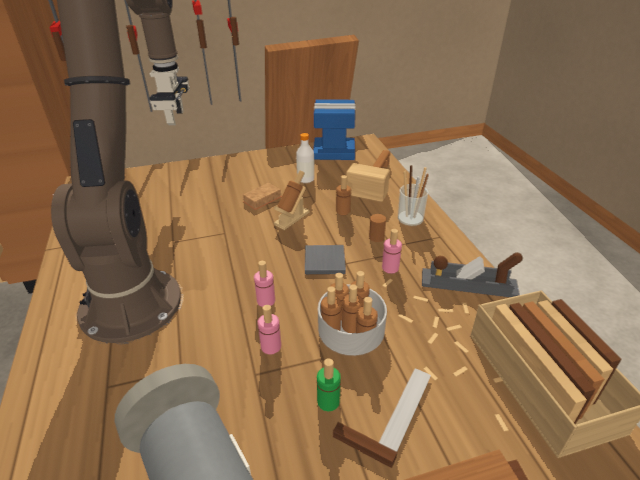

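View pics/wrist0.png

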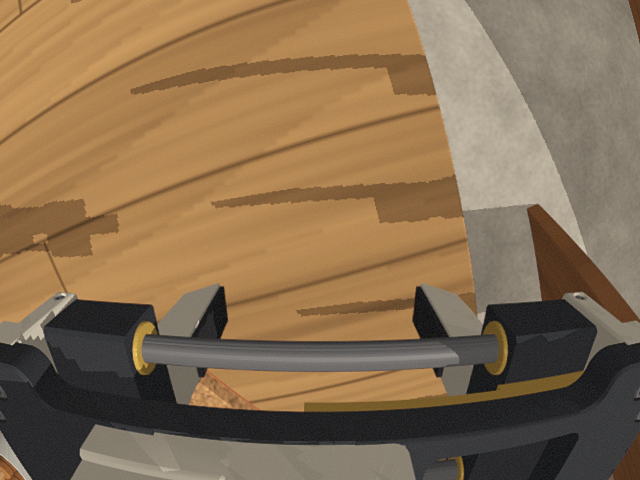

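```bash
cat > h.py <<'E'
import numpy as np, cv2
from cell import arm
def cal(n): 
    c=arm.get_calibration(n); return c["intrinsics"],c["extrinsics"]
def ray(n,u,v,c=None):
    K,T=c or cal(n)
    x=(u-K[0,2])/K[0,0]; y=(v-K[1,2])/K[1,1]
    if n=="wrist":
        r=np.hypot(x,y); d=np.array([np.sin(r)*x/r,np.sin(r)*y/r,np.cos(r)]) if r>1e-9 else np.array([0,0,1.])
    else: d=np.array([x,y,1.])
    return T[:3,3],T[:3,:3]@d
def plane(n,u,v,z,c=None):
    o,d=ray(n,u,v,c); return o+d*(z-o[2])/d[2]
def tri(a,b):
    A=np.zeros((3,3));B=np.zeros(3)
    rs=[ray(*a),ray(*b)]
    for o,d in rs:
        d=d/np.linalg.norm(d);P=np.eye(3)-np.outer(d,d);A+=P;B+=P@o
    p=np.linalg.solve(A,B)
    return p,[np.linalg.norm(np.cross(p-o,d/np.linalg.norm(d))) for o,d in rs]
def proj(n,p,c=None):
    K,T=c or cal(n); q=T[:3,:3].T@(np.asarray(p)-T[:3,3])
    if n=="wrist":
        s=np.hypot(q[0],q[1]);t=np.arctan2(s,q[2]);return K[:2,:2]@(q[:2]/s*t)+K[:2,2]
    return K[:2,:2]@(q[:2]/q[2])+K[:2,2]
def crop(src,out,x0,y0,w,h,s):
    im=cv2.imread(src)[y0:y0+h,x0:x0+w]; cv2.imwrite(out,cv2.resize(im,None,fx=s,fy=s,interpolation=cv2.INTER_CUBIC))
E
python3 - <<'E'
from h import *
crop("pics/scene0.png","pics/c1.png",360,220,160,140,5)
crop("pics/side0.png","pics/c2.png",235,120,140,110,5)
crop("pics/scene0.png","pics/c3.png",160,150,120,110,5)
for n,u,v,z in [("scene",212,240,0),("scene",308,264,.015),("side",325,261,.015),("side",351,340,0),("scene",414,300,0),("scene",380,335,0),("side",344,212,0)]:
    print(n,u,v,plane(n,u,v,z).round(3))
E
```

```text
scene 212 240 [ 0.529 -0.222  0.   ]
scene 308 264 [0.528 0.028 0.015]
side 325 261 [0.514 0.    0.015]
side 351 340 [ 0.495 -0.268  0.   ]
scene 414 300 [ 0.522  0.268 -0.   ]
scene 380 335 [0.646 0.241 0.   ]
side 344 212 [0.647 0.23  0.   ]
```

View pics/c1.png

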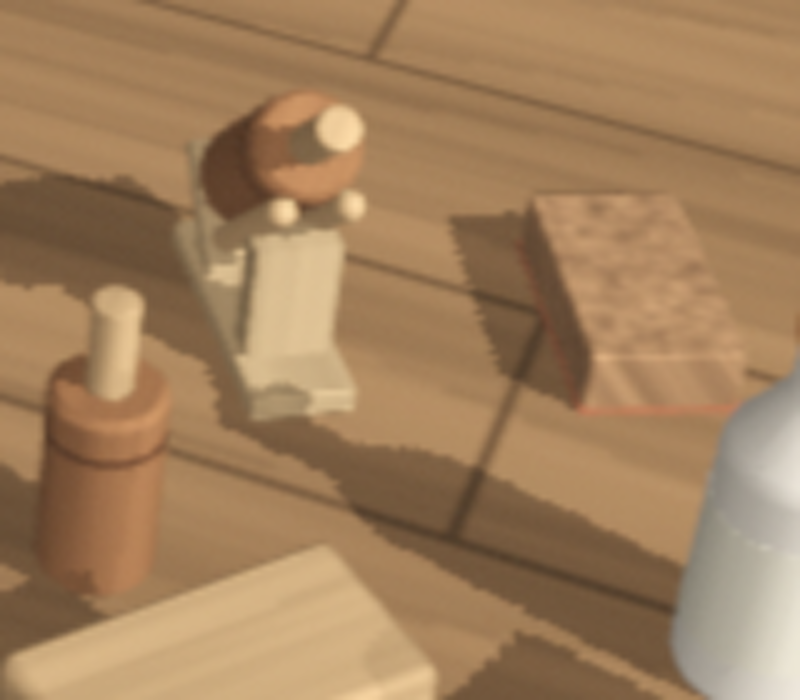

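View pics/c2.png

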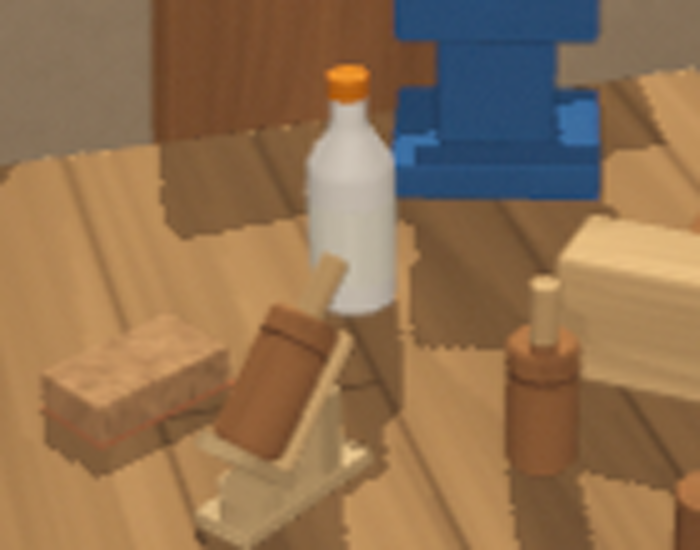

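View pics/c3.png

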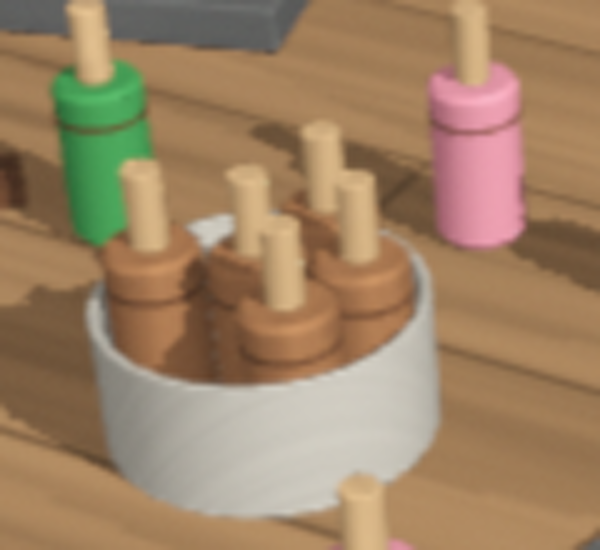

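```bash
python3 - <<'E'
from h import *
S=lambda x,y:("scene",360+x/5,220+y/5)
D=lambda x,y:("side",235+x/5,120+y/5)
print("tilt tip",tri(S(340,130),D(335,262)))
print("stand tip",tri(S(119,298),D(545,284)))
print("standing tip at z .13", plane(*S(119,298),.13), plane(*D(545,284),.13))
print("tilt tip z.144", plane(*S(340,130),.144), plane(*D(335,262),.144))
print("board front corners", plane(*S(250,415),0),plane(*S(355,405),0),"side right corner",plane(*D(372,458),0.0),"left",plane(*D(200,520),0),plane(*D(240,548),0))
print("glue", plane(*S(740,690),0),plane(*D(360,300),0), "cap",plane("scene",528,285,.17))
C=lambda x,y:("scene",160+x/5,150+y/5)
for p in [(143,168),(249,174),(322,130),(357,180),(282,224)]: print("pk",plane(*C(*p),.135).round(4))
# rim: left/right extremes and far/near
for p in [(90,310),(437,300),(265,380)]: print("rim",plane(*C(*p),.07).round(4))
E
```

```text
tilt tip (array([0.52350485, 0.27940726, 0.13997658]), [np.float64(0.0025083166970022055), np.float64(0.002508316697002164)])
stand tip (array([0.64254204, 0.23494121, 0.12894693]), [np.float64(0.0028979191418282025), np.float64(0.0028979191418283595)])
standing tip at z .13 [0.64010827 0.23636388 0.13      ] [0.64286046 0.22906347 0.13      ]
tilt tip z.144 [0.52539906 0.28142535 0.144     ] [0.52260128 0.26845383 0.144     ]
board front corners [0.53396363 0.26318514 0.        ] [0.50907138 0.29990396 0.        ] side right corner [0.54163915 0.26467157 0.        ] left [0.42207651 0.23024259 0.        ] [0.439321   0.19463304 0.        ]
glue [0.59812755 0.47260078 0.        ] [0.58596493 0.4584066  0.        ] cap [0.59356117 0.47222435 0.17      ]
pk [ 0.523  -0.2731  0.135 ]
pk [ 0.5063 -0.2279  0.135 ]
pk [ 0.4581 -0.2211  0.135 ]
pk [ 0.4892 -0.1821  0.135 ]
pk [ 0.5357 -0.1904  0.135 ]
rim [ 0.5505 -0.2917  0.07  ]
rim [ 0.4729 -0.1554  0.07  ]
rim [ 0.5624 -0.1885  0.07  ]
```

```bash
python3 -m crank '[[1,0.067,-0.071,0.007,0.0743],[1,0.067,-0.071,0.007,0.0743],[1,0.067,-0.071,0.007,0.0743],[1,0.067,-0.071,0.007,0.0743],[1,0.067,-0.071,0.007,0.0743],[1,0.067,-0.071,0.007,0.0743],[1,0.067,-0.071,0.007,0.0743],[1,0.067,-0.071,0.007,0.0743]]' 3
python3 -m crank '[[1,0.067,-0.071,0.007,0.0743],[1,0.067,-0.071,0.007,0.0743],[1,0.067,-0.071,0.007,0.0743],[1,0.067,-0.071,0.007,0.0743],[1,0,0,0,0],[1,0,0,0,0],[1,0,0,0,0],[1,0,0,0,0]]'
python3 - <<'E'
from h import *
import pickle
c=cal("wrist"); o=arm.observe(); im=arm.get_image("wrist"); cv2.imwrite("pics/w1.png",im[:,:,::-1]); pickle.dump(c,open("w1.pkl","wb")); print(c[1].round(4),o["force"],o["joints"])
E
```

```text
clock: 0.82
position: [0.3933, 0.3702, 0.2398]
ee_rot: [0.528, -3.097, 0.0]
force: [0.7, 0.1, -0.2]
width: 1.001
clock: 1.48
position: [0.4985, 0.2596, 0.2507]
ee_rot: [0.997, -2.978, -0.001]
force: [-0.9, 1.2, 0.6]
width: 1.002
[[-0.6023  0.7595  0.2458  0.4322]
 [ 0.7983  0.5736  0.1837  0.21  ]
 [-0.0015  0.3068 -0.9518  0.4178]
 [ 0.      0.      0.      1.    ]] [-0.92440615  1.18739595  0.57565086] [-0.59056564  0.30666831  0.021087    1.68143223 -0.00783108  1.15417583
  1.64965594]
```

View pics/w1.png

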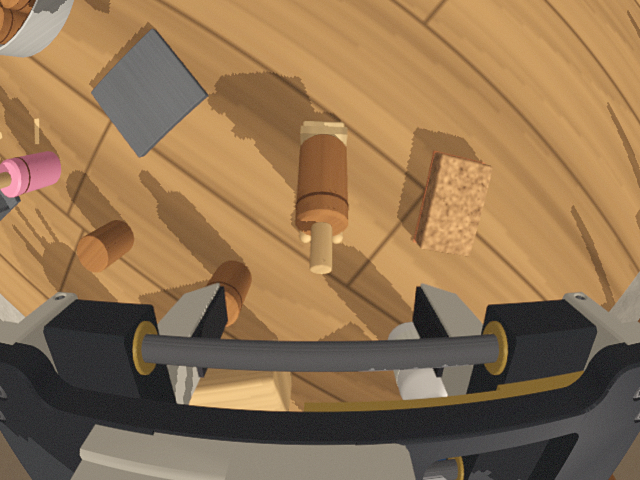

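```bash
python3 - <<'E'
from h import *
import pickle
c=pickle.load(open("w1.pkl","rb"))
crop("pics/w1.png","pics/c4.png",280,110,90,180,4)
tip=plane("wrist",320.5,267,.1439,c);print(tip)
a=plane("wrist",301,123,.06,c);b=plane("wrist",346,124,.06,c);print(a,b,np.linalg.norm(b-a),np.degrees(np.arctan2(*(b-a)[1::-1])))
# plate corners
for p in [(152,27),(208,96),(141,157),(91,94)]: print("plate",plane("wrist",*p,.015,c).round(4))
E
```

```text
[0.5205503  0.27702686 0.1439    ]
[0.44229835 0.19482743 0.06      ] [0.41729321 0.22941625 0.06      ] 0.042680710749005216 125.86413675737299
plate [ 0.4479 -0.018   0.015 ]
plate [0.4779 0.091  0.015 ]
plate [0.5807 0.0601 0.015 ]
plate [ 0.5549 -0.0447  0.015 ]
```

View pics/c4.png

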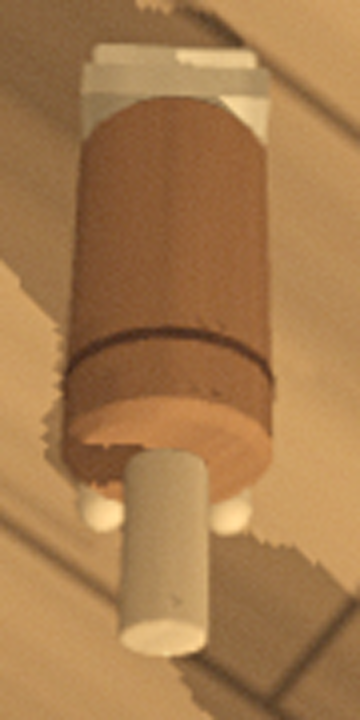

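```bash
python3 -m crank '[[1,0.009,0.0078,-0.0742,-0.005],[1,0.009,0.0078,-0.0742,-0.005],[1,0.009,0.0078,-0.0742,-0.005],[0.6,0.009,0.0078,-0.0742,-0.005],[0.4,0,0,0,0],[0.3,0,0,0,0],[0.3,0,0,0,0],[0.3,0,0,0,0]]' 3
python3 - <<'E'
from h import *
im=arm.get_image("wrist"); cv2.imwrite("pics/w2.png",im[:,:,::-1]);im=arm.get_image("side"); cv2.imwrite("pics/s2.png",im[:,:,::-1]); crop("pics/s2.png","pics/s2c.png",235,100,140,110,5)
E
```

```text
clock: 2.2
position: [0.5148, 0.2717, 0.1344]
ee_rot: [-0.964, 2.987, 0.001]
force: [-0.2, 0.1, 0.7]
width: 0.687
```

View pics/w2.png

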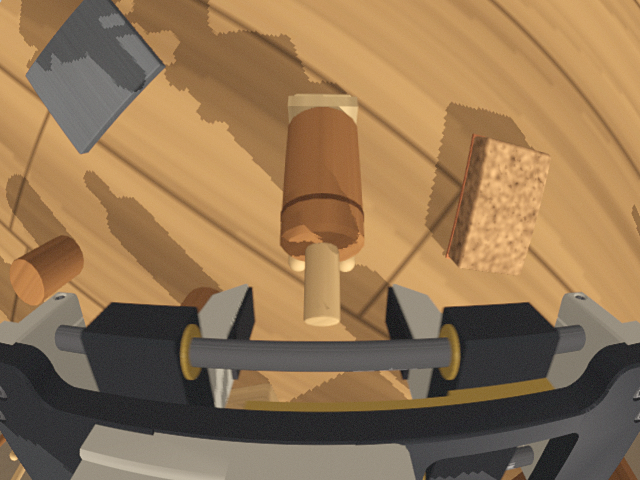

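View pics/s2c.png

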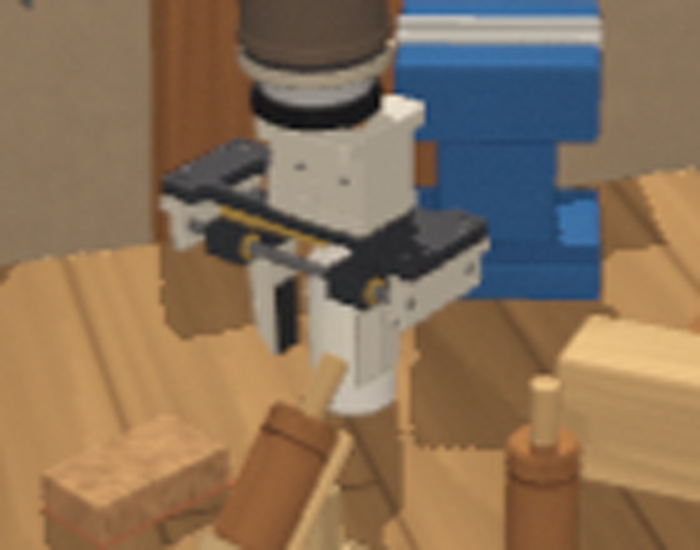

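```bash
python3 - <<'E'
from h import *
o=arm.observe();p=o["position"];print(p,o["width"])
from scipy.spatial.transform import Rotation as R
M=R.from_rotvec(o["ee_rot"]).as_matrix();print(M.round(3))
def q(n,off):
    return proj(n,p+M@np.array(off))
for off in [(0,0,0),(0,.041,.017),(0,-.041,.017),(0,.032,.017),(0,-.032,.017),(0,0,.017)]:
    a=q("side",off);b=q("wrist",off);print(off,((a-[235,100])*5).round(0),b.round(0))
print("tip est in wrist",proj("wrist",[.5212,.2776,.1439]))
for z in (.12,.13,.14,.15): print(plane("wrist",321,322,z))
E
```

```text
[0.51479113 0.27137741 0.13414013] 0.6013052081140653
[[-0.812 -0.584  0.003]
 [-0.584  0.812  0.002]
 [-0.003 -0.    -1.   ]]
(0, 0, 0) [322. 376.] [319. 295.]
(0, 0.041, 0.017) [272. 380.] [394. 281.]
(0, -0.041, 0.017) [375. 421.] [245. 280.]
(0, 0.032, 0.017) [283. 384.] [378. 281.]
(0, -0.032, 0.017) [364. 417.] [261. 281.]
(0, 0, 0.017) [323. 400.] [319. 281.]
tip est in wrist [321.81955434 320.07316586]
[0.53382809 0.28625571 0.12      ]
[0.52901452 0.28276808 0.13      ]
[0.52420096 0.27928045 0.14      ]
[0.5193874  0.27579282 0.15      ]
```

```bash
python3 -m crank '[[0,0,0,0,0],[0,0,0,0,0],[0,0,0,0,0],[0,0,0,0,0],[0,0,0,0,0],[0,0,0,0,0],[0,0,0,0,0],[0,0,0,0,0]]' 6
python3 - <<'E'
from h import *
im=arm.get_image("wrist"); cv2.imwrite("pics/w3.png",im[:,:,::-1])
E
```

```text
clock: 2.97
position: [0.5139, 0.2709, 0.1322]
ee_rot: [0.964, -2.99, -0.0]
force: [0.0, 0.2, 1.1]
width: 0.182
```

View pics/w3.png

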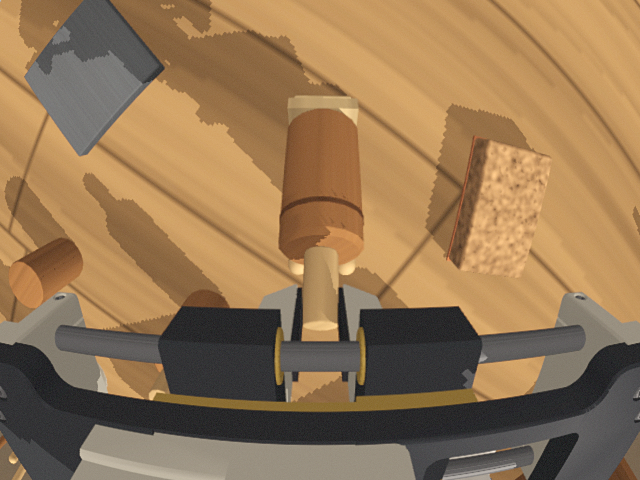

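```bash
python3 -m crank '[[0,0,0,0,0],[0,0,0,0.03,0],[0,0,0,0.05,0],[0,0,0,0.05,0],[0,0,0,0.05,0],[0,0,0,0.05,0],[0,0,0,0.05,0],[0,0,0,0,0]]' 6
python3 - <<'E'
from h import *
im=arm.get_image("wrist"); cv2.imwrite("pics/w4.png",im[:,:,::-1])
im=arm.get_image("side"); cv2.imwrite("pics/s4.png",im[:,:,::-1]); crop("pics/s4.png","pics/s4c.png",235,60,140,130,4)
E
```

```text
clock: 3.68
position: [0.5158, 0.2716, 0.2481]
ee_rot: [-0.962, 2.985, 0.002]
force: [1.3, 0.7, -0.1]
width: 0.181
```

View pics/w4.png

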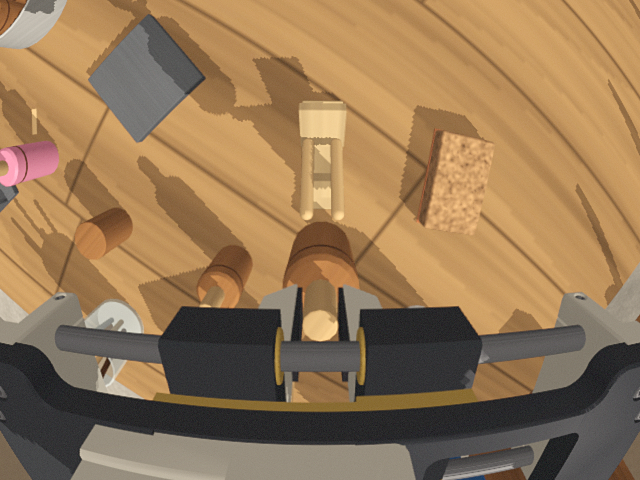

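View pics/s4c.png

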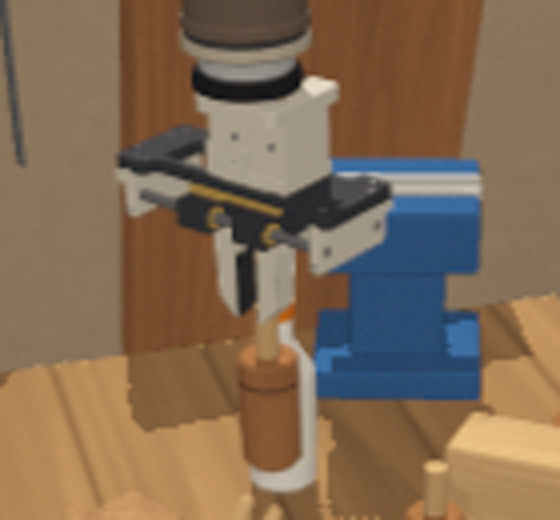

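```bash
python3 -m crank '[[0,0,-0.05,0,0],[0,0,-0.09,0,0],[0,0,-0.1,0,0],[0,0,-0.1,0,0],[0,0,-0.1,0,0],[0,0,-0.1,0,0],[0,0,-0.06,0,0],[0,0,-0.02,0,0]]'
python3 -m crank '[[0,0,0,0,0],[0,0,0,-0.05,0],[0,0,0,-0.08,0],[0,0,0,-0.06,0],[0,0,0,-0.04,0],[0,0,0,-0.02,0],[0,0,0,0,0],[0,0,0,0,0]]'
python3 - <<'E'
from h import *
im=arm.get_image("wrist"); cv2.imwrite("pics/w5.png",im[:,:,::-1])
im=arm.get_image("side"); cv2.imwrite("pics/s5.png",im[:,:,::-1]); crop("pics/s5.png","pics/s5c.png",255,140,140,140,4)
o=arm.observe();print(o["position"],o["force"])
E
```

```text
clock: 4.45
position: [0.5129, 0.0171, 0.2429]
ee_rot: [0.954, -2.99, 0.003]
force: [0.5, -0.7, -0.7]
width: 0.181
clock: 5.12
position: [0.514, 0.0239, 0.1442]
ee_rot: [0.966, -2.989, -0.001]
force: [-0.2, -1.0, -0.8]
width: 0.185
[0.51487957 0.02347283 0.14521494] [-0.30479161  0.39107643 -0.07449507]
```

View pics/w5.png

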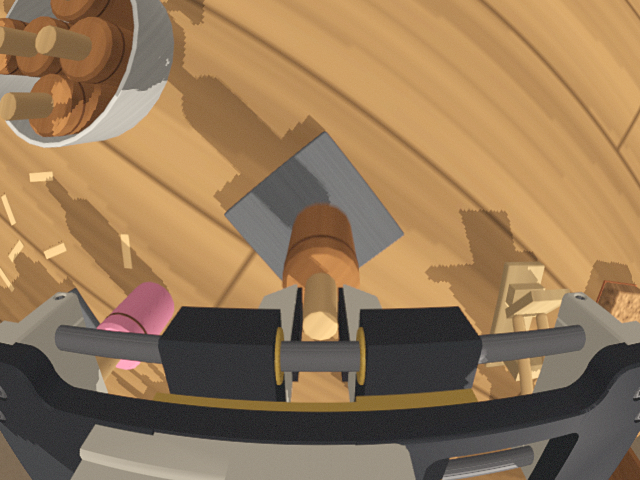

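View pics/s5c.png

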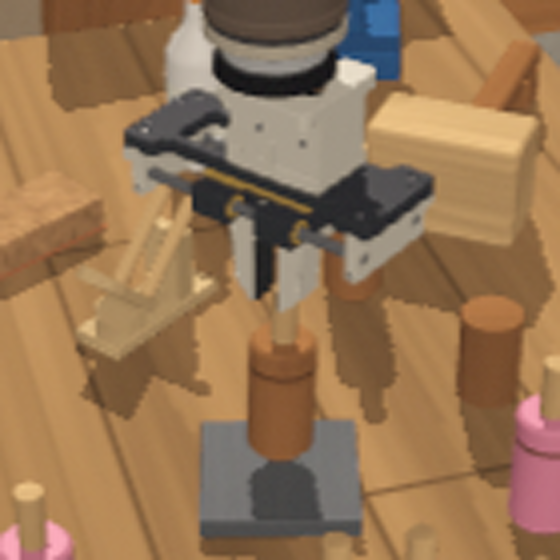

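```bash
python3 - <<'E'
from h import *
o=arm.observe();p=o["position"]
for v in (318,322,326):
  for z in (.14,.15,.16,.17):
    q=plane("wrist",320,v,z); print(v,z,(q-p)[:2].round(4))
E
python3 -m crank '[[0,0,0,-0.01,0],[0,0,0,-0.01,0],[0,0,0,-0.005,0],[0,0,0,-0.005,0],[0,0,0,-0.003,0],[0,0,0,0,0],[0,0,0,0,0],[0,0,0,0,0]]'
```

```text
318 0.14 [0.013  0.0099]
318 0.15 [0.0083 0.0065]
318 0.16 [0.0036 0.0031]
318 0.17 [-0.0011 -0.0002]
322 0.14 [0.015  0.0113]
322 0.15 [0.0102 0.0079]
322 0.16 [0.0054 0.0044]
322 0.17 [0.0006 0.001 ]
326 0.14 [0.0171 0.0128]
326 0.15 [0.0121 0.0093]
326 0.16 [0.0072 0.0057]
326 0.17 [0.0023 0.0022]
clock: 5.88
position: [0.5151, 0.0229, 0.1319]
ee_rot: [-0.963, 2.988, -0.0]
force: [0.6, -0.3, 5.8]
width: 0.18
```

```bash
python3 - <<'E'
from h import *
o=arm.observe();print(o["position"],o["force"])
im=arm.get_image("scene"); cv2.imwrite("pics/e6.png",im[:,:,::-1]); crop("pics/e6.png","pics/e6c.png",250,160,130,130,4)
im=arm.get_image("side"); cv2.imwrite("pics/s6.png",im[:,:,::-1]); crop("pics/s6.png","pics/s6c.png",255,140,140,140,4)
E
```

```text
[0.51513525 0.02286597 0.13187989] [ 0.59720771 -0.26148862  5.77055352]
```

View pics/e6c.png

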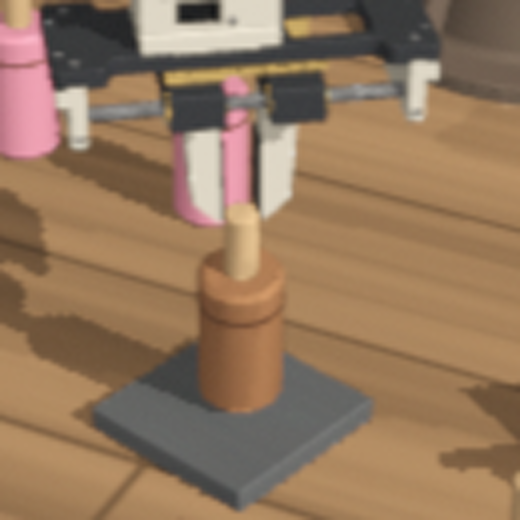

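View pics/s6c.png

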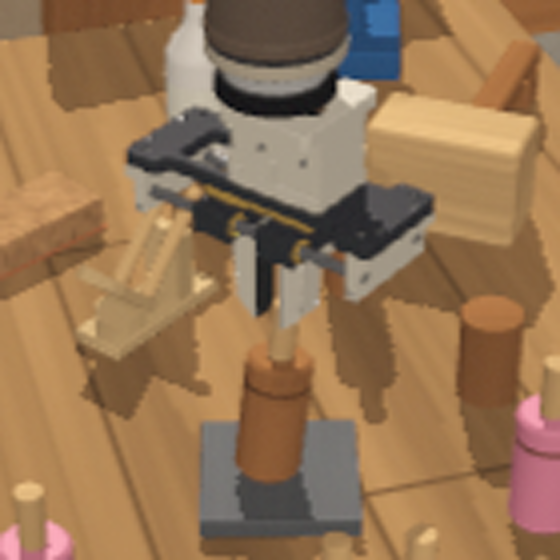

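```bash
python3 -m crank '[[0,0,0,0.005,0],[0,0,0,0.005,0],[0,0,0,0.01,0],[0,0,0,0.01,0],[0,0,0,0.01,0],[0,0,0,0,0],[0,0,0,0,0],[0,0,0,0,0]]' 3
python3 - <<'E'
from h import *
o=arm.observe();print(o["position"],o["force"])
im=arm.get_image("side"); cv2.imwrite("pics/s7.png",im[:,:,::-1]); crop("pics/s7.png","pics/s7c.png",275,180,100,100,6)
E
```

```text
clock: 6.65
position: [0.5139, 0.0228, 0.147]
ee_rot: [0.964, -2.99, -0.0]
force: [-0.1, -0.3, -1.3]
width: 0.187
[0.51394123 0.02279038 0.1469678 ] [-0.12012363 -0.3106519  -1.31973115]
```

View pics/s7c.png

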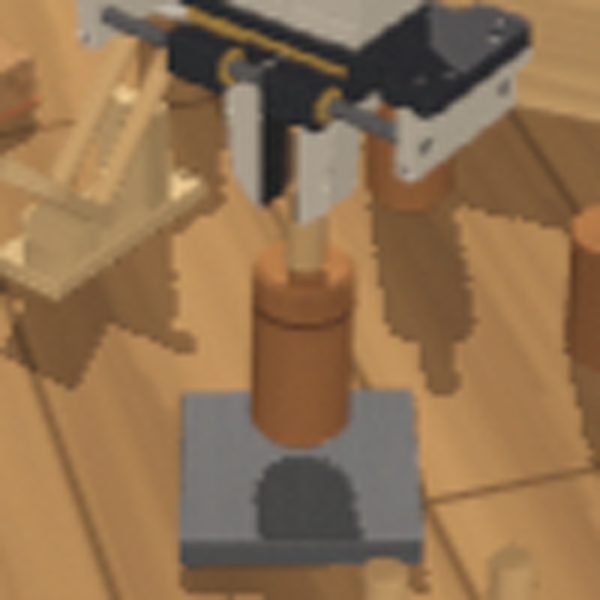

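```bash
python3 -m crank '[[0,0,0,-0.007,0],[0,0,0,-0.007,0],[0,0,0,-0.007,0],[0,0,0,-0.003,0],[0,0,0,0,0],[0,0,0,0,0],[0,0,0,0,0],[0,0,0,0,0]]'
python3 -m crank '[[0,0,0,-0.001,0],[0,0,0,-0.001,0],[0,0,0,-0.001,0],[0,0,0,0,0],[0,0,0,0,0],[0,0,0,0,0],[0,0,0,0,0],[0,0,0,0,0]]'
```

```text
clock: 7.37
position: [0.5142, 0.0228, 0.1375]
ee_rot: [-0.964, 2.99, -0.0]
force: [-0.3, -0.3, -1.5]
width: 0.183
clock: 8.03
position: [0.514, 0.0228, 0.1362]
ee_rot: [-0.964, 2.99, 0.0]
force: [0.6, 0.4, -1.9]
width: 0.183
```

```bash
python3 -m crank '[[0,0,0,-0.001,0],[0,0,0,-0.001,0],[0,0,0,-0.001,0],[0,0,0,0,0],[0,0,0,0,0],[0,0,0,0,0],[0,0,0,0,0],[0,0,0,0,0]]'
python3 - <<'E'
from h import *
o=arm.observe();print(o["position"],o["force"])
im=arm.get_image("side"); cv2.imwrite("pics/s8.png",im[:,:,::-1]); crop("pics/s8.png","pics/s8c.png",275,180,100,100,6)
E
```

```text
clock: 8.7
position: [0.514, 0.0228, 0.135]
ee_rot: [-0.964, 2.99, 0.0]
force: [-0.2, 0.4, -0.2]
width: 0.19
[0.51403416 0.02279923 0.13503009] [-0.17218229  0.37583967 -0.20754965]
```

View pics/s8c.png

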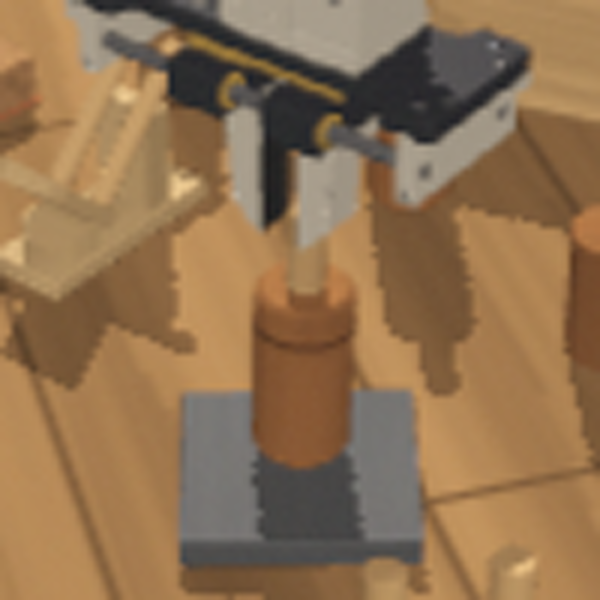

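```bash
python3 -m crank '[[0,0,0,-0.0008,0],[0,0,0,0,0],[0.25,0,0,0,0],[0.3,0,0,0,0],[0.35,0,0,0,0],[0.4,0,0,0,0],[0.4,0,0,0,0],[0.4,0,0,0,0]]'
python3 - <<'E'
from h import *
o=arm.observe();print(o["position"],o["force"])
im=arm.get_image("side"); cv2.imwrite("pics/s9.png",im[:,:,::-1]); crop("pics/s9.png","pics/s9c.png",275,180,100,100,5)
im=arm.get_image("scene"); cv2.imwrite("pics/e9.png",im[:,:,::-1]); crop("pics/e9.png","pics/e9c.png",250,160,130,130,4)
E
```

```text
clock: 9.42
position: [0.5141, 0.0228, 0.1347]
ee_rot: [-0.964, 2.99, 0.0]
force: [0.1, -0.6, 0.1]
width: 0.398
[0.51407174 0.02278483 0.1347384 ] [ 0.0655285  -0.60103333  0.05765875]
```

View pics/s9c.png

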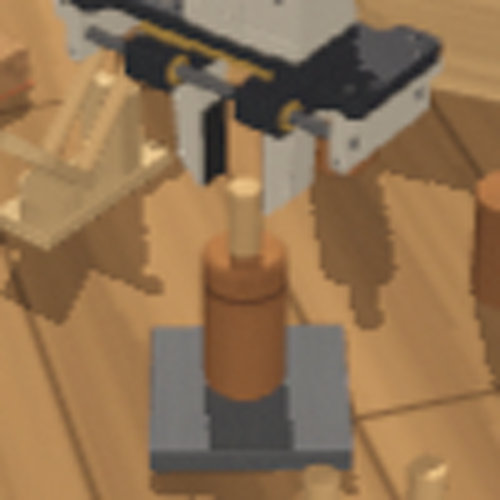

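View pics/e9c.png

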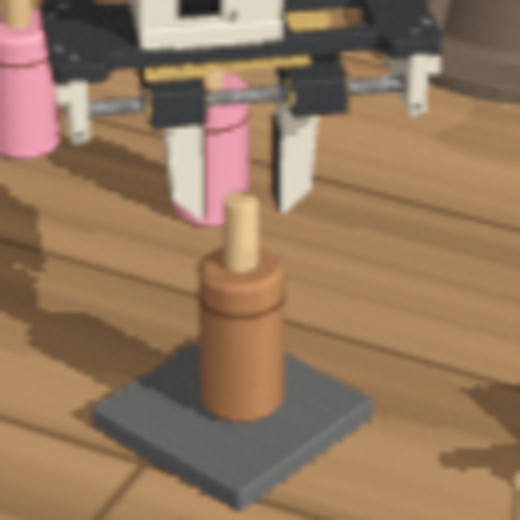

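```bash
python3 -m crank '[[0.4,0,0,0,0],[0.4,0,0,0,0],[0.4,0,0,0.05,0],[0.4,0,0,0.1,0],[0.4,0,0,0.1,0],[0.4,0,-0.08,0.06,0],[0.4,0,-0.1,0,0],[0.4,0,-0.1,0,0]]'
python3 -m crank '[[0.4,0,-0.1,0,0],[0.4,0,-0.1,0,0],[0.4,0,-0.1,0,0],[0.4,0,-0.03,0,0],[0.4,0,0,0,0],[0.4,0,0,0,0],[0.4,0,0,0,0],[0.4,0,0,0,0]]'
python3 - <<'E'
from h import *
import pickle
c=cal("wrist"); o=arm.observe(); im=arm.get_image("wrist"); cv2.imwrite("pics/w10.png",im[:,:,::-1]); pickle.dump(c,open("w10.pkl","wb"));print(o["position"])
E
```

```text
clock: 10.18
position: [0.5152, -0.0898, 0.2609]
ee_rot: [-0.967, 2.984, -0.002]
force: [0.8, 0.2, -0.8]
width: 0.397
clock: 10.85
position: [0.5144, -0.2192, 0.2586]
ee_rot: [-0.968, 2.988, 0.001]
force: [0.1, 0.3, -0.1]
width: 0.401
[ 0.51442374 -0.21921797  0.25863501]
```

View pics/w10.png

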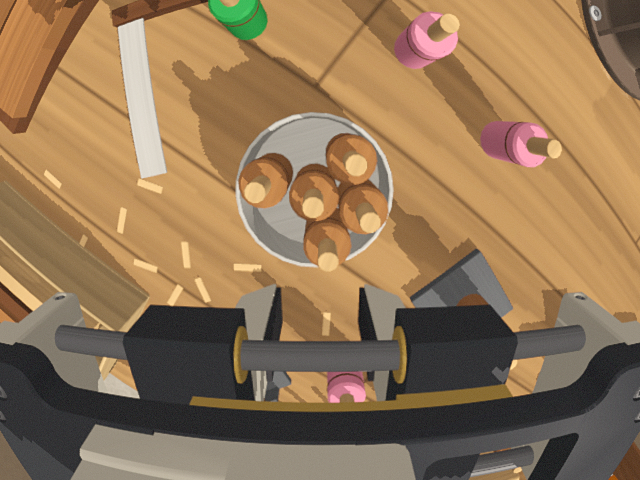

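```bash
python3 - <<'E'
from h import *
crop("pics/w10.png","pics/w10c.png",230,105,170,175,4)
E
```

```text
(no output)
```

View pics/w10c.png

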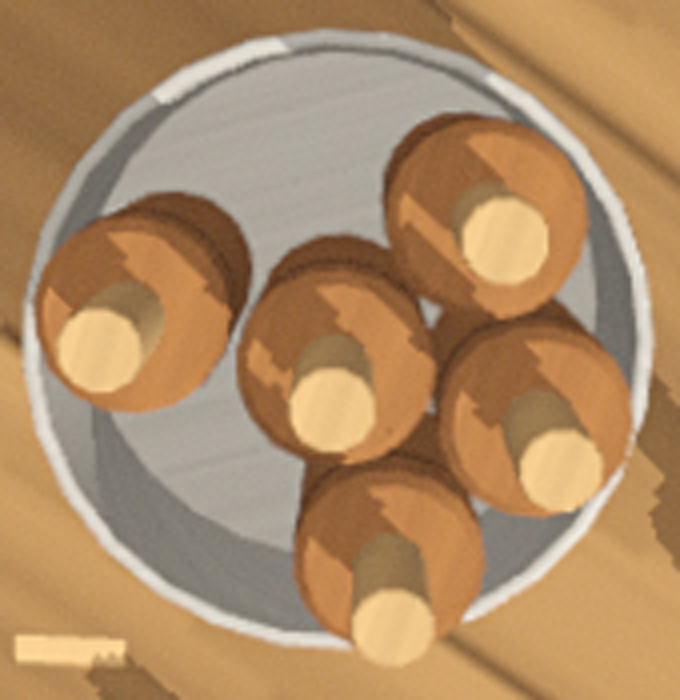

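```bash
python3 - <<'E'
from h import *
import pickle
c=pickle.load(open("w10.pkl","rb"))
t=[plane("wrist",230+x/4,105+y/4,.135,c)[:2] for x,y in [(332,410),(98,350),(504,240),(560,470),(392,628)]]
for p in t: d=p-t[0];print(p.round(4),np.linalg.norm(d).round(4),np.degrees(np.arctan2(d[1],d[0])).round(1))
# rim outer circle at z .07
pts=np.array([plane("wrist",230+x/4,105+y/4,.07,c)[:2] for x,y in [(24,330),(60,505),(300,640),(655,340),(600,165),(350,30),(160,95),(560,560)]],np.float32)
A=np.c_[2*pts,np.ones(len(pts))];s=np.linalg.lstsq(A,(pts**2).sum(1),rcond=None)[0];r=np.sqrt(s[2]+s[0]**2+s[1]**2)
print("pail",s[:2],r, np.linalg.norm(pts-s[:2],axis=1).round(4))
E
```

```text
[ 0.5044 -0.2331] 0.0 0.0
[ 0.5216 -0.2785] 0.0486 -69.2
[ 0.4566 -0.2259] 0.0483 171.4
[ 0.4872 -0.1883] 0.048 111.0
[ 0.535  -0.1956] 0.0484 50.7
pail [ 0.5048509  -0.23271952] 0.07759968834428406 [0.0774 0.0802 0.0756 0.0781 0.0782 0.0781 0.0757 0.0775]
```

```bash
python3 -m crank '[[0.4,0,0.06,0,0.03],[0.4,0,0.1,0,0.05],[0.4,0,0.1,0,0.05],[0.4,0,0.1,0,0.05],[0.4,0,0.1,0,0.05],[0.4,0,0.1,0,0.025],[0.4,0,0.05,0,0],[0.4,0,0,0,0]]'
python3 -m crank '[[0.4,0,0,0,0],[0.4,0,0,-0.05,0],[0.4,0,0,-0.05,0],[0.4,0,0,0,0],[0.4,0,0,0,0],[0.4,0,0,0,0],[0.4,0,0,0,0],[0.4,0,0,0,0]]'
python3 - <<'E'
from h import *
import pickle
c=cal("wrist"); o=arm.observe(); im=arm.get_image("wrist"); cv2.imwrite("pics/w11.png",im[:,:,::-1]); pickle.dump(c,open("w11.pkl","wb"));print(o["position"])
crop("pics/w11.png","pics/w11c.png",240,180,160,200,4)
E
```

```text
clock: 11.57
position: [0.5134, 0.0303, 0.2588]
ee_rot: [-1.368, 2.827, 0.004]
force: [1.0, -0.1, 0.5]
width: 0.402
clock: 12.23
position: [0.5147, 0.0226, 0.2198]
ee_rot: [-1.352, 2.834, -0.001]
force: [-0.0, 0.5, 0.4]
width: 0.401
[0.51468287 0.02259327 0.21977119]
```

View pics/w11c.png

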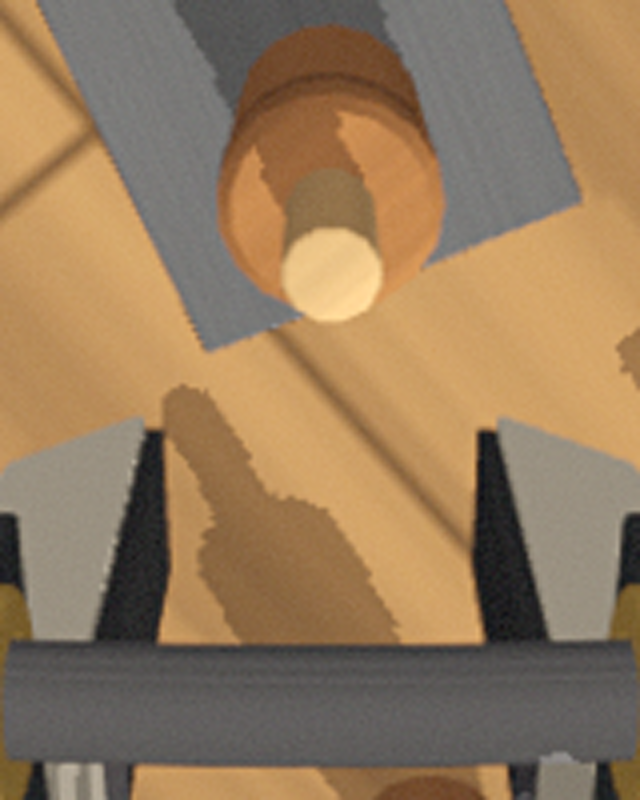

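```bash
python3 - <<'E'
from h import *
import pickle
c=pickle.load(open("w11.pkl","rb"))
print(plane("wrist",323,248.5,.145,c))
# body top rim circle centre z .105 (crop ellipse ~ x218-443,y~85-310)
print(plane("wrist",240+331/4,180+197/4,.105,c))
E
```

```text
[0.51400404 0.02503952 0.145     ]
[0.5126755  0.02338651 0.105     ]
```

```bash
python3 -m crank '[[0.4,-0.002,0.005,-0.05,0],[0.4,0,0,-0.075,0],[0.4,0,0,-0.06,0],[0.4,0,0,-0.04,0],[0.4,0,0,0,0],[0,0,0,0,0],[0,0,0,0,0],[0,0,0,0,0]]' 20
python3 -m crank '[[0,0,0,0,0],[0,0,0,0,0],[0,0,0,0,0],[0,0,0,0,0],[0,0,0,0.02,0],[0,0,0,0.05,0],[0,0,0,0.08,0],[0,0,0,0.08,0]]'
```

```text
clock: 12.95
position: [0.5143, 0.0249, 0.1302]
ee_rot: [-1.352, 2.833, -0.001]
force: [0.8, 0.3, 0.1]
width: 0.233
clock: 13.62
position: [0.5121, 0.0246, 0.2217]
ee_rot: [1.352, -2.833, -0.001]
force: [0.8, 0.1, -1.0]
width: 0.182
```

```bash
python3 -m crank '[[0,0,0,0.05,0],[0,0,-0.04,0.05,0],[0,-0.013,-0.09,0,0],[0,-0.013,-0.095,0,0],[0,-0.013,-0.095,0,0],[0,-0.013,-0.095,0,0],[0,-0.013,-0.095,0,0],[0,-0.013,-0.095,0,0]]'
python3 -m crank '[[0,-0.013,-0.08,0,0],[0,-0.009,-0.04,0,0],[0,0,-0.013,0,0],[0,0,0,0,0],[0,0,0,0,0],[0,0,0,0,0],[0,0,0,0,0],[0,0,0,0,0]]'
python3 - <<'E'
from h import *
import pickle
c=cal("wrist"); o=arm.observe(); im=arm.get_image("wrist"); cv2.imwrite("pics/w12.png",im[:,:,::-1]); pickle.dump(c,open("w12.pkl","wb"));print(o["position"],o["force"])
im=arm.get_image("side"); cv2.imwrite("pics/s12.png",im[:,:,::-1])
crop("pics/w12.png","pics/w12c.png",220,100,200,240,3)
crop("pics/s12.png","pics/s12c.png",270,140,160,220,3)
E
```

```text
clock: 14.28
position: [0.484, -0.1972, 0.2606]
ee_rot: [1.343, -2.835, 0.003]
force: [-0.4, -0.5, -1.9]
width: 0.181
clock: 14.95
position: [0.4796, -0.2303, 0.2595]
ee_rot: [1.356, -2.828, -0.001]
force: [-0.2, -0.4, -1.7]
width: 0.18
[ 0.47958359 -0.2303298   0.25945812] [-0.15419804 -0.43356877 -1.68556058]
```

View pics/w12c.png

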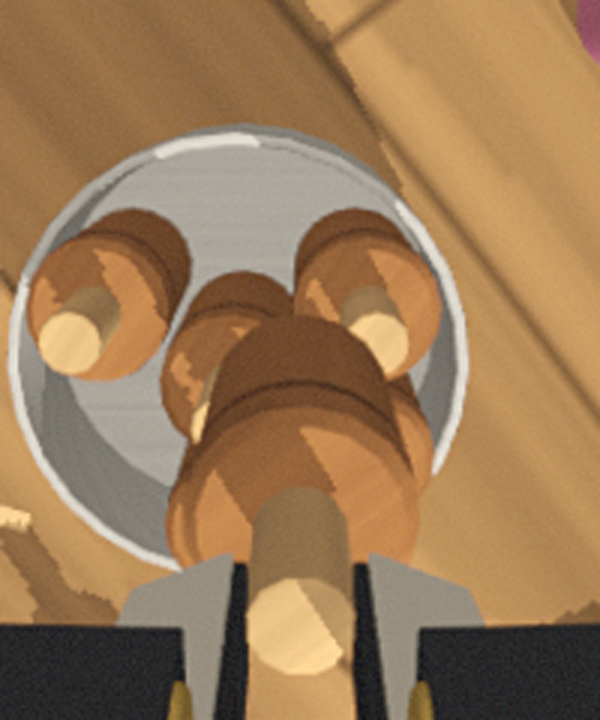

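View pics/s12c.png

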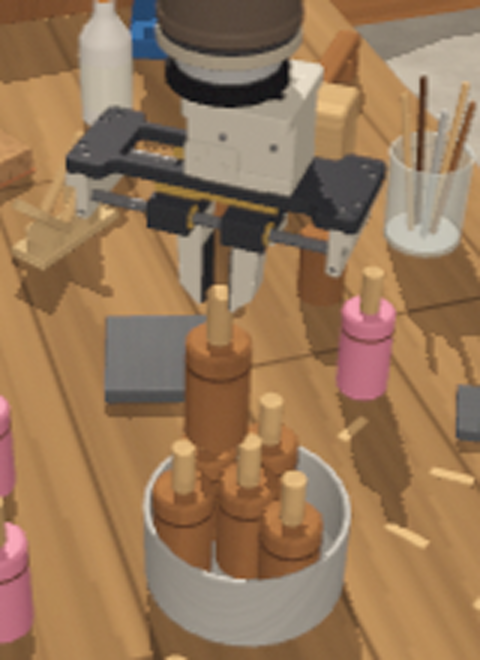

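```bash
python3 - <<'E'
from h import *
import pickle
from scipy.spatial.transform import Rotation as R
c=pickle.load(open("w12.pkl","rb"))
p=arm.observe()["position"];M=R.from_rotvec(arm.observe()["ee_rot"]).as_matrix()
W=lambda x,y:(220+x/3,100+y/3)
for n,x,y,z in [("tip",301,626,p[2]+.015),("bodytop",292,490,p[2]-.025)]:
    q=plane("wrist",*W(x,y),z,c); print(n,q,(M.T@(q-p)).round(4))
# predicted base ellipse: 
for s in (.0,.006):
  for a in range(0,360,90):
    r=.017 if s==0 else .023
    print(s,a,(proj("wrist",p+M@np.array([r*np.cos(np.radians(a)),r*np.sin(np.radians(a)),.115-s]),c)-[220,100])*3)
t=[plane("wrist",*W(x,y),.135,c)[:2] for x,y in [(70,342),(378,344)]];print(t)
E
```

```text
tip [ 0.47919793 -0.23032647  0.27440232] [ 0.      0.0005 -0.015 ]
bodytop [ 0.47603365 -0.23682721  0.23440232] [ 0.0069 -0.0012  0.025 ]
0.0 0 [299.5383466  326.46304829]
0.0 90 [363.91179747 389.42049766]
0.0 180 [299.44316599 450.14043323]
0.0 270 [235.08193219 389.25457296]
0.006 0 [299.50820506 308.75145379]
0.006 90 [388.25143568 395.98573968]
0.006 180 [299.37896962 479.01262441]
0.006 270 [210.6592816 395.7551546]
[array([ 0.52104319, -0.27852482]), array([ 0.45620847, -0.22540682])]
```

```bash
python3 -m crank '[[0,-0.004,-0.03,0,0],[0,-0.005,-0.04,0,0],[0,-0.005,-0.03,0,0],[0,0,0,0,0],[0,0,0,0,0],[0,0,0,0,0],[0,0,0,0,0],[0,0,0,0,0]]'
python3 - <<'E'
from h import *
o=arm.observe();print(o["position"],o["joints"].round(3))
E
```

```text
clock: 15.72
position: [0.474, -0.2704, 0.2594]
ee_rot: [1.356, -2.829, -0.001]
force: [-0.5, -0.1, -0.5]
width: 0.182
[ 0.47404146 -0.27036799  0.25943953] [ 0.768  0.316 -0.458  1.674  0.152  1.19   2.737]
```

```bash
python3 -m crank '[[0,0,0,0,-0.05],[0,0,0,0,-0.05],[0,0,0,-0.04,0],[0,0,0,-0.04,0],[0,0,0,-0.02,0],[0,0,0,0,0],[0,0,0,0,0],[0,0,0,0,0]]'
python3 - <<'E'
from h import *
o=arm.observe();print(o["position"],o["joints"].round(3))
for n in ("side","scene"):
    im=arm.get_image(n); cv2.imwrite(f"pics/{n}13.png",im[:,:,::-1])
a=cv2.imread("pics/side13.png")[190:360,270:410];b=cv2.imread("pics/scene13.png")[120:260,150:290]
a=cv2.resize(a,(392,476));b=cv2.resize(b,(400,400));o=np.zeros((476,800,3),np.uint8);o[:,:392]=a;o[:400,400:]=b;cv2.imwrite("pics/p13.png",o)
E
```

```text
clock: 16.38
position: [0.4742, -0.2715, 0.2201]
ee_rot: [1.204, -2.897, 0.0]
force: [-0.1, 0.7, -1.4]
width: 0.182
[ 0.47421927 -0.27149044  0.22011455] [ 0.751  0.346 -0.436  1.732  0.164  1.102  2.621]
```

View pics/p13.png

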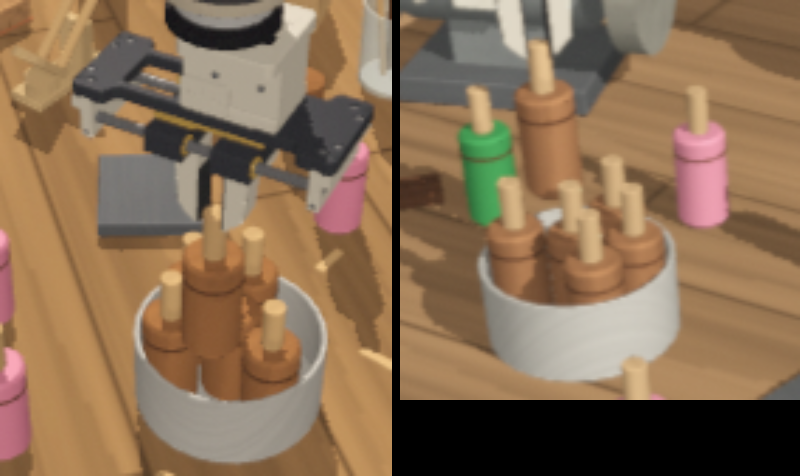

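```bash
python3 -m crank '[[0,0,0.002,0,0],[0,0,0,-0.015,0],[0,0,0,-0.015,0],[0,0,0,-0.015,0],[0,0,0,-0.015,0],[0,0,0,0,0],[0,0,0,0,0],[0,0,0,0,0]]'
```

```text
clock: 17.15
position: [0.4737, -0.2707, 0.1953]
ee_rot: [1.203, -2.897, -0.001]
force: [0.1, 0.4, -1.3]
width: 0.179
```

```bash
python3 -m crank '[[0,0,0,-0.02,0],[0,0,0,-0.025,0],[0,0,0,-0.025,0],[0,0,0,-0.025,0],[0,0,0,-0.025,0],[0,0,0,0,0],[0,0,0,0,0],[0,0,0,0,0]]'
```

```text
clock: 17.82
position: [0.4739, -0.2707, 0.1474]
ee_rot: [1.203, -2.897, -0.001]
force: [0.8, -0.1, -1.4]
width: 0.179
```

```bash
python3 -m crank '[[0,0,0,-0.02,0],[0,0,0,-0.015,0],[0,0,0,-0.008,0],[0,0,0,0,0],[0,0,0,0,0],[0,0,0,0,0],[0,0,0,0,0],[0,0,0,0,0]]' 12
```

```text
clock: 18.48
position: [0.4738, -0.2708, 0.1303]
ee_rot: [1.203, -2.897, -0.001]
force: [-0.3, -1.2, -1.6]
width: 0.186
```

```bash
python3 -m crank '[[0,0,0,-0.008,0],[0,0,0,-0.006,0],[0,0,0,-0.006,0],[0,0,0,0,0],[0,0,0,0,0],[0,0,0,0,0],[0,0,0,0,0],[0,0,0,0,0]]'
```

```text
clock: 19.15
position: [0.4737, -0.2708, 0.1222]
ee_rot: [1.203, -2.897, -0.001]
force: [0.6, 0.5, -1.5]
width: 0.185
```

```bash
python3 -m crank '[[0,0,0,-0.002,0],[0,0,0,-0.002,0],[0,0,0,0,0],[0,0,0,0,0],[0,0,0,0,0],[0,0,0,0,0],[0,0,0,0,0],[0,0,0,0,0]]'
```

```text
clock: 19.82
position: [0.4736, -0.2708, 0.1205]
ee_rot: [1.203, -2.897, -0.001]
force: [-0.7, 0.1, -1.0]
width: 0.183
```

```bash
python3 -m crank '[[0,0,0,-0.002,0],[0,0,0,-0.001,0],[0,0,0,0,0],[0,0,0,0,0],[0,0,0,0,0],[0,0,0,0,0],[0,0,0,0,0],[0,0,0,0,0]]'
```

```text
clock: 20.48
position: [0.4743, -0.271, 0.1201]
ee_rot: [1.203, -2.898, 0.001]
force: [-1.2, -0.6, 7.1]
width: 0.186
```

```bash
python3 -m crank '[[0,0,0,0.001,0],[0.22,0,0,0,0],[0.26,0,0,0,0],[0.3,0,0,0,0],[0.3,0,0,0,0],[0.3,0,0,0,0],[0.3,0,0,0,0],[0.3,0,0,0,0]]'
python3 - <<'E'
from h import *
for n in ("side","wrist"):
    im=arm.get_image(n); cv2.imwrite(f"pics/{n}14.png",im[:,:,::-1])
a=cv2.imread("pics/side14.png")[190:360,270:410];b=cv2.imread("pics/wrist14.png")[120:400,200:440]
a=cv2.resize(a,(392,476));b=cv2.resize(b,(400,466));o=np.zeros((476,800,3),np.uint8);o[:,:392]=a;o[:466,400:]=b;cv2.imwrite("pics/p14.png",o)
E
```

```text
clock: 21.15
position: [0.4736, -0.2707, 0.1196]
ee_rot: [1.203, -2.897, -0.001]
force: [0.2, -0.3, 1.5]
width: 0.3
```

View pics/p14.png

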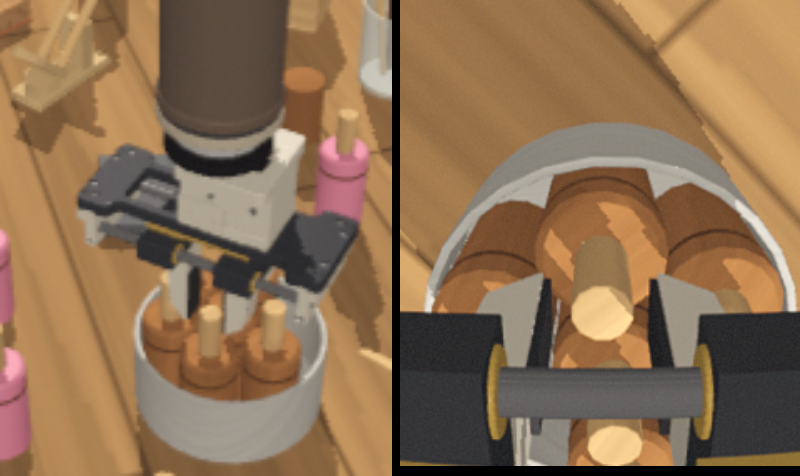

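```bash
python3 -m crank '[[0.3,0,0,0.04,0],[0.3,0,0,0.1,0],[0.3,0,0,0.1,0],[0.3,0,0,0.1,0],[0.4,0.03,0.09,0.01,-0.07],[0.4,0.031,0.095,0,-0.07],[0.4,0.031,0.095,0,-0.07],[0.4,0.031,0.095,0,-0.07]]'
python3 -m crank '[[0.4,0.031,0.095,0,-0.07],[0.4,0.031,0.095,0,-0.07],[0.4,0.031,0.095,0,-0.07],[0.4,0.031,0.095,0,-0.07],[0.4,0.031,0.095,0,-0.07],[0.4,0.031,0.095,0,-0.07],[0.4,0.031,0.095,0,-0.07],[0.4,0.031,0.095,0,-0.07]]'
python3 -m crank '[[0.4,0.031,0.095,0,-0.06],[0.4,0.01,0.03,0,0],[0.4,0,0,-0.05,0],[0.4,0,0,0,0],[0.4,0,0,0,0],[0.4,0,0,0,0],[0.4,0,0,0,0],[0.4,0,0,0,0]]'
python3 - <<'E'
from h import *
import pickle
c=cal("wrist"); o=arm.observe(); im=arm.get_image("wrist"); cv2.imwrite("pics/w15.png",im[:,:,::-1]); pickle.dump(c,open("w15.pkl","wb"));print(o["position"],o["joints"].round(2))
E
```

```text
clock: 21.92
position: [0.5231, -0.1194, 0.2602]
ee_rot: [0.76, -3.044, -0.001]
force: [1.9, -0.3, 0.2]
width: 0.396
clock: 22.58
position: [0.6223, 0.1851, 0.2596]
ee_rot: [-0.151, -3.134, -0.004]
force: [0.9, -0.4, 0.1]
width: 0.395
clock: 23.25
position: [0.6389, 0.2325, 0.2408]
ee_rot: [-0.245, -3.129, -0.005]
force: [0.1, 0.2, -0.2]
width: 0.4
[0.63891146 0.23248958 0.24079262] [-0.19  0.55 -0.39  1.36  0.2   1.27  0.83]
```

View pics/w15.png

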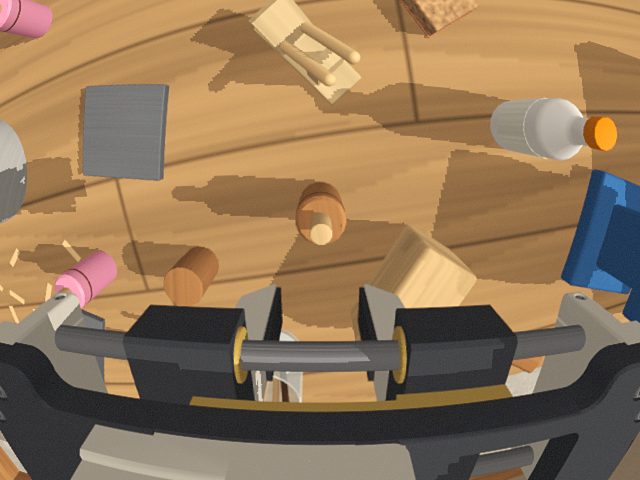

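```bash
python3 - <<'E'
from h import *
import pickle
c=pickle.load(open("w15.pkl","rb"))
im=cv2.imread("pics/w15.png")
crop("pics/w15.png","pics/w15c.png",285,170,80,80,7)
h=cv2.cvtColor(im,cv2.COLOR_BGR2HSV)[215:250,300:345]
print(plane("wrist",320.5,234,.130,c), plane("wrist",320,216,.09,c))
print("cup",plane("scene",288,385,0),plane("side",411,215,0))
print("mallet",plane("scene",380,400,0),plane("scene",442,380,0),plane("side",348,190,0),plane("side",386,196,0))
print(tri(("scene",272,307),("side",409,168)),tri(("scene",300,306),("side",427,168)))
E
```

```text
[0.64059929 0.23373603 0.13      ] [0.63616566 0.2341437  0.09      ]
cup [0.82984813 0.14106758 0.        ] [0.84264703 0.15285134 0.        ]
mallet [0.79015492 0.29580811 0.        ] [ 7.01751878e-01  3.78109096e-01 -1.11022302e-16] [0.70237061 0.35230778 0.        ] [0.81108862 0.27900706 0.        ]
(array([0.81857294, 0.12686696, 0.17659613]), [np.float64(0.01615575357168494), np.float64(0.016155753571684726)]) (array([0.84619778, 0.1503249 , 0.18267483]), [np.float64(0.025213553075121454), np.float64(0.025213553075121364)])
```

View pics/w15c.png

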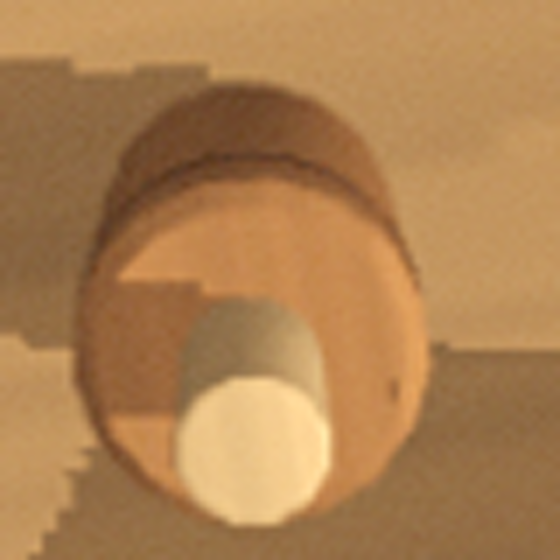

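```bash
python3 -m crank '[[0.4,0.004,0.004,-0.06,0],[0.4,0,0,-0.09,0],[0.4,0,0,-0.08,0],[0.4,0,0,-0.055,0],[0.4,0,0,-0.03,0],[0.4,0,0,0,0],[0,0,0,0,0],[0,0,0,0,0]]' 20
python3 -m crank '[[0,0,0,0,0],[0,0,0,0,0],[0,0,0,0,0],[0,0,0,0,0],[0,0,0,0,0],[0,0,0,0.03,0],[0,0,0,0.08,0],[0,0,0,0.08,0]]'
python3 - <<'E'
from h import *
c=cal("wrist"); o=arm.observe(); im=arm.get_image("wrist"); cv2.imwrite("pics/w16.png",im[:,:,::-1]); print(o["position"])
E
```

```text
clock: 23.97
position: [0.6412, 0.2355, 0.1158]
ee_rot: [-0.244, -3.131, -0.007]
force: [-0.2, 0.2, 0.1]
width: 0.302
clock: 24.63
position: [0.6388, 0.2343, 0.19]
ee_rot: [-0.243, -3.125, -0.002]
force: [1.7, 0.2, -0.5]
width: 0.178
[0.63884958 0.23430066 0.18996709]
```

View pics/w16.png

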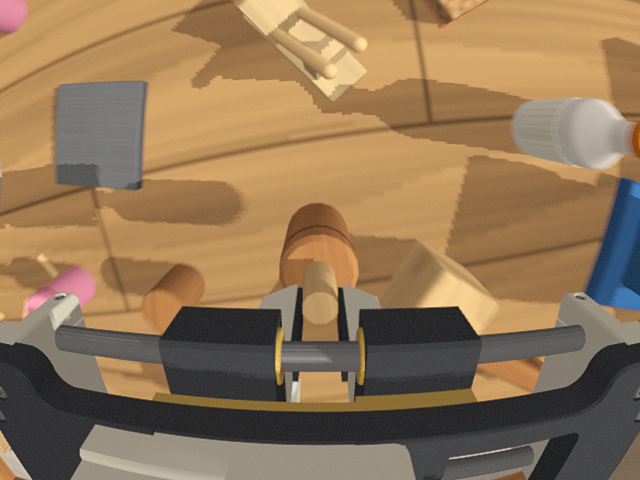

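```bash
python3 -m crank '[[0,0,0,0.09,0],[0,0,0,0.09,0],[0,-0.01,-0.06,0,0],[0,-0.019,-0.095,0,0],[0,-0.019,-0.095,0,0],[0,-0.019,-0.095,0,0],[0,-0.019,-0.095,0,0],[0,-0.019,-0.095,0,0]]'
python3 -m crank '[[0,-0.019,-0.095,0,0],[0,-0.019,-0.095,0,0],[0,-0.019,-0.095,0,0],[0,-0.019,-0.095,0,0],[0,-0.019,-0.095,0,0],[0,0,0,0,0],[0,0,0,0,0],[0,0,0,0,0]]'
python3 - <<'E'
from h import *
import pickle
c=cal("wrist"); o=arm.observe(); im=arm.get_image("wrist"); cv2.imwrite("pics/w17.png",im[:,:,::-1]); pickle.dump((c,o["position"],o["ee_rot"]),open("w17.pkl","wb"));print(o["position"],o["joints"].round(2))
E
```

```text
clock: 25.35
position: [0.5973, 0.0193, 0.2625]
ee_rot: [-0.243, -3.129, -0.005]
force: [1.0, 0.9, -0.8]
width: 0.178
clock: 26.02
position: [0.5601, -0.1686, 0.2623]
ee_rot: [-0.243, -3.129, -0.006]
force: [-0.5, 1.3, -1.1]
width: 0.179
[ 0.56009876 -0.16857182  0.26225407] [ 0.43  0.36 -0.32  1.58  0.12  1.22  1.51]
```

View pics/w17.png

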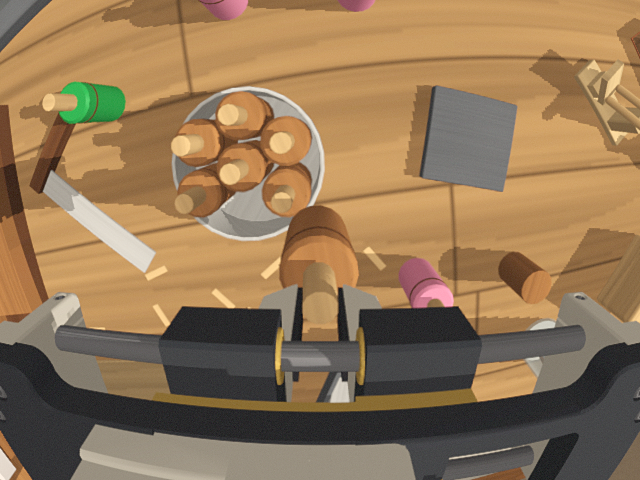

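```bash
python3 - <<'E'
from h import *
crop("pics/w17.png","pics/w17c.png",165,80,200,190,4); crop("pics/w17.png","pics/w17d.png",270,195,100,140,4)
E
```

```text
(no output)
```

View pics/w17c.png

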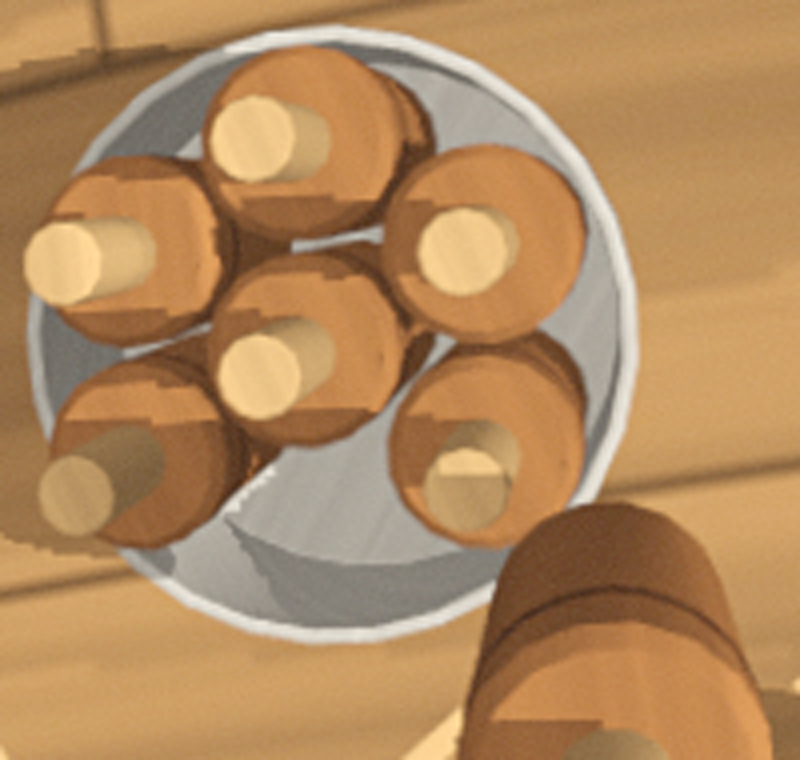

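View pics/w17d.png

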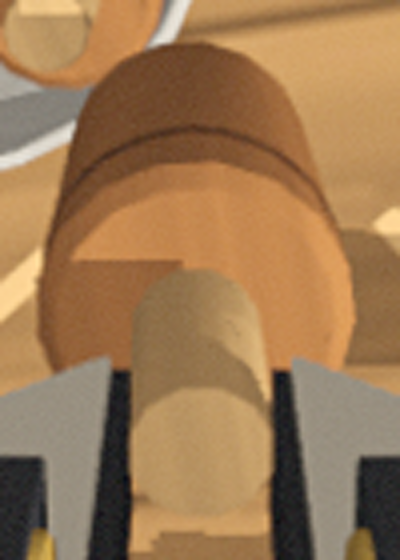

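```bash
python3 - <<'E'
from h import *
import pickle
from scipy.spatial.transform import Rotation as R
c,p,rv=pickle.load(open("w17.pkl","rb"));M=R.from_rotvec(rv).as_matrix()
t=[plane("wrist",165+x/4,80+y/4,.135,c)[:2] for x,y in [(259,375),(253,138),(464,252),(467,490),(76,495),(63,262)]]
for q in t: d=q-t[0];print(q.round(4),np.linalg.norm(d).round(4),np.degrees(np.arctan2(d[1],d[0])).round(1))
q=plane("wrist",320.5,308,p[2]+.015,c);print("held",(M.T@(q-p)).round(4), q.round(4))
pts=np.array([plane("wrist",165+x/4,80+y/4,.07,c)[:2] for x,y in [(30,340),(340,642),(637,320),(340,28),(150,100),(570,120),(150,575)]])
A=np.c_[2*pts,np.ones(len(pts))];s=np.linalg.lstsq(A,(pts**2).sum(1),rcond=None)[0];r=np.sqrt(s[2]+s[0]**2+s[1]**2)
print("pail",s[:2],r)
E
```

```text
[ 0.5047 -0.2327] 0.0 0.0
[ 0.4572 -0.2249] 0.0481 170.7
[ 0.4877 -0.1871] 0.0486 110.4
[ 0.5354 -0.1949] 0.0487 51.0
[ 0.5221 -0.2779] 0.0484 -68.9
[ 0.4734 -0.2696] 0.0484 -130.3
held [ 0.001   0.0011 -0.015 ] [ 0.5593 -0.1674  0.2773]
pail [ 0.50550218 -0.23107906] 0.07735798883111016
```

```bash
python3 -m crank '[[0,-0.004,-0.04,0,0],[0,-0.005,-0.06,0,0],[0,-0.005,-0.05,0,0],[0,-0.004,-0.03,0,0],[0,0,0,0,0],[0,0,0,0,0],[0,0,0,0,0],[0,0,0,0,0]]'
python3 -m crank '[[0,0,0,-0.04,0],[0,0,0,-0.04,0],[0,0,0,-0.025,0],[0,0,0,0,0],[0,0,0,0,0],[0,0,0,0,0],[0,0,0,0,0],[0,0,0,0,0]]'
python3 - <<'E'
from h import *
o=arm.observe();print(o["position"],o["joints"].round(3))
for n in ("side","scene"):
    im=arm.get_image(n); cv2.imwrite(f"pics/{n}18.png",im[:,:,::-1])
a=cv2.imread("pics/side18.png")[190:360,290:430];b=cv2.imread("pics/scene18.png")[120:260,150:290]
a=cv2.resize(a,(392,476));b=cv2.resize(b,(400,400));o=np.zeros((476,800,3),np.uint8);o[:,:392]=a;o[:400,400:]=b;cv2.imwrite("pics/p18.png",o)
E
```

```text
clock: 26.73
position: [0.5534, -0.2391, 0.2619]
ee_rot: [-0.239, -3.129, -0.006]
force: [1.3, 0.3, -1.5]
width: 0.183
clock: 27.4
position: [0.5533, -0.2412, 0.2205]
ee_rot: [-0.243, -3.129, -0.004]
force: [0.2, -0.2, -1.0]
width: 0.179
[ 0.55330512 -0.24123338  0.22054667] [ 0.527  0.421 -0.289  1.6    0.126  1.142  1.624]
```

View pics/p18.png

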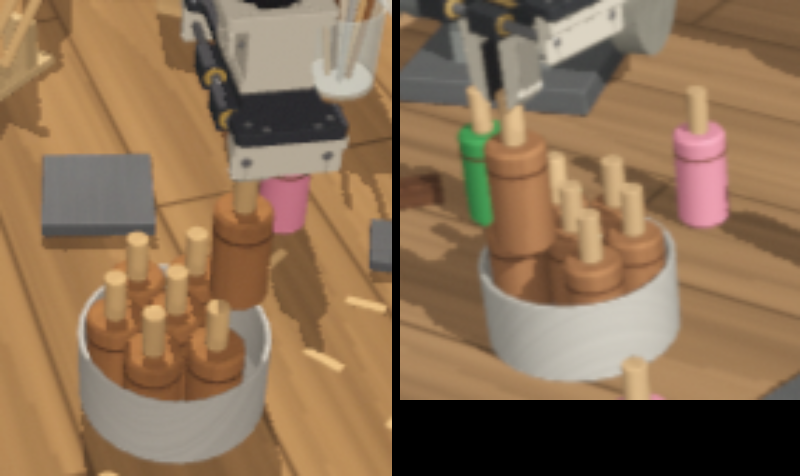

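```bash
python3 -m crank '[[0,-0.001,0.001,0,0],[0,0,0,-0.015,0],[0,0,0,-0.015,0],[0,0,0,-0.015,0],[0,0,0,-0.01,0],[0,0,0,0,0],[0,0,0,0,0],[0,0,0,0,0]]'
```

```text
clock: 28.17
position: [0.5525, -0.2408, 0.1978]
ee_rot: [-0.243, -3.128, -0.005]
force: [-0.0, -0.5, -0.6]
width: 0.179
```

```bash
python3 -m crank '[[0,0,0,-0.015,0],[0,0,0,-0.015,0],[0,0,0,-0.02,0],[0,0,0,-0.02,0],[0,0,0,0,0],[0,0,0,0,0],[0,0,0,0,0],[0,0,0,0,0]]'
```

```text
clock: 28.83
position: [0.5527, -0.2408, 0.17]
ee_rot: [-0.243, -3.129, -0.004]
force: [1.2, -0.5, -1.3]
width: 0.177
```

```bash
python3 -m crank '[[0,0,0,-0.02,0],[0,0,0,-0.025,0],[0,0,0,-0.025,0],[0,0,0,-0.02,0],[0,0,0,-0.01,0],[0,0,0,0,0],[0,0,0,0,0],[0,0,0,0,0]]' 12
```

```text
clock: 29.5
position: [0.5527, -0.2408, 0.13]
ee_rot: [-0.243, -3.129, -0.004]
force: [0.2, -0.6, -0.4]
width: 0.184
```

```bash
python3 -m crank '[[0,0,0,-0.008,0],[0,0,0,-0.006,0],[0,0,0,-0.005,0],[0,0,0,0,0],[0,0,0,0,0],[0,0,0,0,0],[0,0,0,0,0],[0,0,0,0,0]]'
```

```text
clock: 30.17
position: [0.5525, -0.2408, 0.1222]
ee_rot: [-0.243, -3.128, -0.004]
force: [-0.1, 0.2, -1.2]
width: 0.184
```

```bash
python3 -m crank '[[0,0,0,-0.002,0],[0,0,0,-0.001,0],[0,0,0,0,0],[0,0,0,0,0],[0,0,0,0,0],[0,0,0,0,0],[0,0,0,0,0],[0,0,0,0,0]]'
```

```text
clock: 30.83
position: [0.5525, -0.2407, 0.1209]
ee_rot: [-0.243, -3.128, -0.005]
force: [0.4, 0.3, -0.9]
width: 0.186
```

```bash
python3 -m crank '[[0,0,0,-0.002,0],[0,0,0,-0.001,0],[0,0,0,0,0],[0,0,0,0,0],[0,0,0,0,0],[0,0,0,0,0],[0,0,0,0,0],[0,0,0,0,0]]'
```

```text
clock: 31.5
position: [0.5531, -0.2412, 0.1205]
ee_rot: [-0.244, -3.13, -0.003]
force: [-1.4, -0.0, 4.8]
width: 0.185
```

Floor contact is felt. Next I release, rise and look.

```bash
python3 -m crank '[[0.22,0,0,0.001,0],[0.26,0,0,0,0],[0.3,0,0,0,0],[0.3,0,0,0,0],[0.3,0,0,0,0],[0.3,0,0,0.04,0],[0.3,0,0,0.08,0],[0.3,0,0,0.08,0]]'
python3 -m crank '[[0.3,0,0.03,0.08,0],[0.3,0,0.06,0.08,0],[0.3,0,0.05,0,0],[0.3,0,0,0,0],[0.3,0,0,0,0],[0.3,0,0,0,0],[0.3,0,0,0,0],[0.3,0,0,0,0]]'
python3 - <<'E'
from h import *
import pickle
o=arm.observe();c=cal("wrist");pickle.dump(c,open("w20.pkl","wb"));print(o["position"])
for n in ("wrist","side","scene"):
    im=arm.get_image(n); cv2.imwrite(f"pics/{n}20.png",im[:,:,::-1])
crop("pics/wrist20.png","pics/w20c.png",165,70,190,190,3)
a=cv2.imread("pics/side20.png")[240:360,290:410];b=cv2.imread("pics/scene20.png")[150:260,150:260]
cv2.imwrite("pics/p20.png",np.hstack([cv2.resize(a,(400,400)),cv2.resize(b,(400,400))]))
E
```

```text
clock: 32.17
position: [0.5514, -0.2403, 0.1998]
ee_rot: [-0.243, -3.125, -0.006]
force: [0.5, 0.3, 0.1]
width: 0.296
clock: 32.83
position: [0.552, -0.1858, 0.2633]
ee_rot: [-0.246, -3.127, -0.005]
force: [0.2, 0.5, 0.4]
width: 0.3
[ 0.55196392 -0.1857913   0.26327115]
```

View pics/w20c.png

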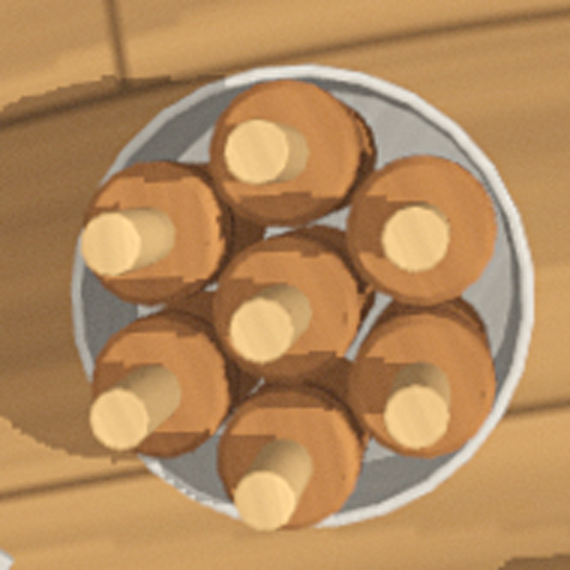

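View pics/p20.png

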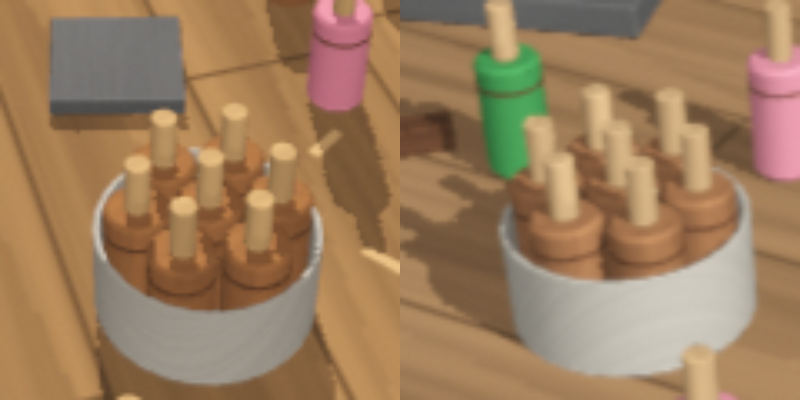

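View pics/scene20.png

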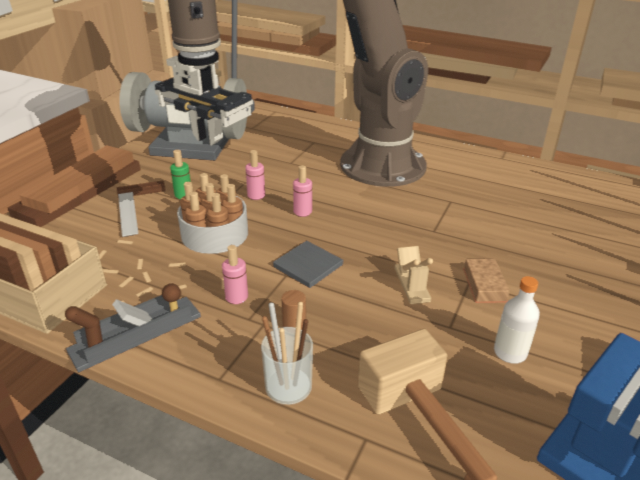

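```bash
python3 - <<'E'
from h import *
import pickle
c=pickle.load(open("w20.pkl","rb"))
t=[plane("wrist",165+x/3,70+y/3,.135,c)[:2] for x,y in [(262,329),(257,151),(414,239),(415,417),(265,500),(119,417),(111,243)]]
for q in t: d=q-t[0];print(q.round(4),np.linalg.norm(d).round(4),np.degrees(np.arctan2(d[1],d[0])).round(1))
print(arm.sign_off())
E
```

```text
[ 0.5045 -0.2327] 0.0 0.0
[ 0.457  -0.2252] 0.0481 171.1
[ 0.4875 -0.1881] 0.0476 110.8
[ 0.5353 -0.1958] 0.048 50.1
[ 0.552  -0.2415] 0.0483 -10.6
[ 0.5214 -0.2782] 0.0486 -69.5
[ 0.4733 -0.2698] 0.0485 -130.0
the job is handed in; nothing more can be done
None
```

The job is done and handed in at about 33 s of the 70 s allowed. All seven feet stand in the pail, tenons up.

- **Foot from the rest:** I gripped its tenon lightly and lifted it, and it swung to hang plumb. I lowered it onto the steel plate and let it go for over half a second, where it stood true by itself. I then gripped it again and lowered it all the way into one gap in the pail.
- **Foot from the bench:** I lowered it into the other gap. Both feet were released only after the wrist force showed they had reached the pail's floor.

**Last checks:**
- In the wrist picture the six outer tenons stand 47.6–48.6 mm from the middle one, about 60° apart.
- In the two fixed views all seven feet look upright, with their tops level.
- The offcut, glue bottle and sanding block look unmoved in the scene picture; I did not measure them.
- The gripper was well clear of the feet at hand-in.

**Checks that failed or disagreed:**
- The first lowering onto the plate pressed with about 6 N and tilted the foot by roughly 8°. I lifted it, let it hang plumb again and set it down gently before letting go.
- The scene and side cameras disagreed by 7–13 mm when I cast onto a plane, so I relied on the wrist camera for positions.
- Joint 7 came to 2.737 against its 2.74 limit over the pail. I turned it back before lowering.

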